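# Open the lens barrel and stack its rings in order

## Robot

A 6-joint arm with a two-finger parallel gripper is mounted at the origin on a cart in front of the work surface, level with it; the furniture and walls round the work are solid. World frame = base frame: x ahead of the robot, y to its left, z up, the work surface at z = 0. Lengths are in m, angles in degrees, forces in N, time in s.
With the tool pointing down it reaches from about 0.275 to 0.85 m from the base axis. Payload 5.2 kg.
Tool frame: the origin (TCP) lies between the finger pads; the fingertips stand 22 mm ahead of it and the grasp point (between the pads) lies 3 mm ahead of it; z points along the fingers, y is the line along which they close (so a half turn about z gives the same grasp; the last joint's range is limited). The gripper opens to 85 mm and grips with 20 to 120 N. Pads are 22 mm wide; open, the fingers measure 114 mm over their backs; the gripper's body (76 mm by 85 mm) begins 54 mm behind the grasp point. The pads swing forward as they close: fully open they stand 13 mm farther back than shut.
Start: joints at [63.381, 14.817, 87.949, -0, 77.235, -11.62], TCP at [0.142, 0.531, 0.253] pointing down, gripper open.
Joint ranges: [-179.93, 179.93], [-52.35, 119.4], [10.71, 147.94], [-69.91, 249.91], [12.55, 155.21], [-178.61, 178.61]. Speed limits (degrees/s): [147.25, 147.25, 180, 180, 180, 180].

## Interface

Orientations are given as a 3x3 rotation matrix whose columns are the frame's x, y, z axes.
In Python, from cell import read_state, read_camera, sign_off gives the robot as it stands.
- The arm moves only by the shell command python3 -m pendant 'ROWS' [OPENING] [FORCE]. ROWS is JSON, one flat list of numbers, 4 for each row, row after row: the shift along the tool's x, y, z in mm, then the turn about the tool's z in rad. A call has 1 to 12 rows; each row shifts and turns the commanded pose from where the row before left it, along the tool's axes as they then stand; what a row does not reach is not made up. A row lasts 1/12 s, in which the tool goes at most 41.7 mm and 7.16 degrees, less where a joint would pass 70% of its speed; a pose out of reach is approached as far as the arm can. A call is refused whole if a number of a shift passes 41.7 or a number of a turn 0.125, either way. A call with a gripper value outside its range is refused whole. OPENING is the finger opening in mm, from 0 to 85.4, set as the call begins (- or left out, the last holds). The fingers move at their own pace and stop on an object; FORCE is the grip in N (left out, the last holds). Time passes only in rows, so rows that do not move let the fingers close. It gives the time, the measured TCP pose, the force, the opening and the grip force at its end, in the units of the state.
- read_state(): the state, without advancing time (a new reading comes with each control period).
- read_camera(name): name is "side" or "top"; returns a dict with "image" (384x512x3 uint8, red, green, blue), "intrinsics" (3x3 intrinsics, pixels), "distortion" ([k1, k2, p1, p2, k3] as OpenCV has them; the pictures are not rectified), "xyz" and "rotation" of the camera in the world. Camera axes: x right, y down, z forward; pixel columns grow to the right and rows downward; lengths in m; the calibration is good to about 2 mm. A picture is of the moment at which its call begins. There is no depth.
- sign_off(): hands the job in; it is judged then, once.
The state is a dict: "time": time; "qpos": joint angles; "qvel": joint speeds; "joint_efforts": joint torques, N m; "position": TCP position; "tool_rot": TCP orientation; "force": force on the tool from outside, world axes, zero at the start; "wrist_torque": the same for the moment, N m; "opening": finger opening in m; "grip_force": force on a finger pad.
Only numpy, scipy, OpenCV 4.12 (cv2) and the standard library are available. Lean on these libraries where they do the work, as an engineer would, in place of code of your own. Each camera call takes 0.05 s, during which the arm holds its last target. There are 200 camera calls.

## Task

Draw the retaining pin out of the staple on the barrel stand and lay it on the black rubber mat, then lift the lid off and set it on the mat too, handle up. Then stack the rings and lens cells that are there into the barrel, one after another, each lying flat on the one before and released, in the order black ring, amber lens, blue ring, green lens, red ring, steel ring (some of the four middle ones may be missing: skip those). Leave the other things on the table alone.

Things in the scene. Friction and masses are not known exactly. Their poses are not given: they have to be found in the camera images.
- stand: fixed barrel stand: grey foot plate 130 x 90 x 8 mm (x from -85 to +45 mm) with an upright aluminium barrel, wall 9 mm. Origin on the table at the barrel's axis, z up. The wall is open on the +y and -y sides from rim to floor, each slot about 34 mm wide, so that fingers closing along the stand's y can go down the bore with a ring
- bore_floor (a point): centre of the bore's floor, 8 mm above the table, axes as the stand; the bore is 60 mm wide and 62 mm deep
- bore_rim (a point): centre of the bore's mouth, 70 mm above the table; the top 7 mm of the bore flares to 68 mm
- staple (a point): middle of the opening of the steel staple at the stand's x = -66 mm: an inverted U of 6 mm bar in the stand's xz plane, 14 mm clear inside, outer top 96 mm above the table; it stands up through the slot of the lid's ear
- lid: loose blue lid, about 0.22 kg, resting on the barrel's rim: disc 84 mm wide, 6 mm thick, with an ear reaching 92 mm to -x, slot over the staple with about 3 mm play. Origin at the centre of the disc's underside, z up. Black bridge handle centred on top: 52 mm along x, 16 mm along y, top 28 mm above the origin. With the pin out it lifts straight up
- pin: loose pin lying on the lid's ear through the staple: steel shaft 8 mm thick along its y from -34 to +45 mm; red head from y = -34 to -60 mm, 14 mm along x, 24 mm high. Origin on the shaft's underside near the staple, z up; axes at the start as the stand's. It slides out along its own -y, about 50 mm, with little friction
- mat: fixed black rubber mat on the table, 150 mm along x, 220 mm along y, 3 mm thick; origin at its centre on the table
- black_ring: plain black plastic ring with a 40 mm hole, loose, 56 mm outer diameter, 14 mm thick; origin at the centre of its underside, z along its axis
- amber_lens: lens cell: brass mount with an amber glass disc, no hole, loose, 56 mm outer diameter, 16 mm thick; origin at the centre of its underside, z along its axis; may be absent
- blue_ring: plain blue plastic ring with a 40 mm hole, loose, 56 mm outer diameter, 10 mm thick; origin at the centre of its underside, z along its axis; may be absent
- green_lens: lens cell: pale aluminium mount with a dark green glass disc, no hole, loose, 56 mm outer diameter, 14 mm thick; origin at the centre of its underside, z along its axis; may be absent
- red_ring: plain red plastic ring with a 40 mm hole, loose, 56 mm outer diameter, 12 mm thick; origin at the centre of its underside, z along its axis; may be absent
- steel_ring: plain bright steel ring with a 40 mm hole, loose, 56 mm outer diameter, 14 mm thick; origin at the centre of its underside, z along its axis
- magnifier: bystander: small black loupe, 36 mm, loose
- green_specimen: bystander: green round specimen, 30 mm wide, 18 mm high, loose
- usb: bystander: blue USB stick, 50 mm long, loose
Mind the look-alikes: they are no part of the job. Leave any purple look-alike of the steel_ring alone.

How it is judged:
By the outcome, as a careful person would: the job done as asked, in the order asked, and still so for the second after the job is handed in, with the robot touching nothing.
Of amber_lens, blue_ring, green_lens, red_ring only 2 to 3 are there at a start; the rules pass over those that are not, and their reading is None.
At some moment in a run one of black_ring, amber_lens, blue_ring, green_lens, red_ring, steel_ring may be knocked a few centimetres aside while the robot is not near it.
It also fails if it takes over 210 s, if anything falls off the work surface, if the arm or the gripper's body presses on something with over 40 N, if the wrist force passes 120 N, or if a joint passes its speed limit or range.

## Working session

There is one attempt and no reset: what is moved stays moved. The work goes in short steps, Python scripts to look and compute and a shell command to move; the robot and the scene stay as the last step left them, time stands still between calls to the robot, and variables do not carry over. Pictures are saved under pics/ and viewed, at most 14 in all, crops included, and the job is handed in when it is done.

```bash
ls; mkdir -p pics; python3 - <<'E'
from cell import *
import cv2
s=read_state();print(s)
for n in("side","top"):
    c=read_camera(n);cv2.imwrite(f"pics/{n}0.png",c["image"][:,:,::-1]);print(n,{k:v for k,v in c.items() if k!="image"})
E
```

```text
pics
{'time': 0.0, 'qpos': array([ 6.33814444e+01,  1.48596433e+01,  8.80097030e+01, -6.66063263e-04,
        7.72356309e+01, -1.16181850e+01]), 'qvel': array([ 0.00997978,  0.03906676, -0.11988976, -0.02835222, -0.0023445 ,
       -0.07857405]), 'joint_efforts': array([-2.07005418e-03, -4.46032906e+01, -2.90564758e+01, -6.29387559e-04,
        1.19017280e-02,  2.13156102e-05]), 'position': array([0.14210156, 0.53082705, 0.25248069]), 'tool_rot': array([[-9.65924675e-01,  2.58822074e-01, -8.10776610e-04],
       [ 2.58823096e-01,  9.65923343e-01, -1.64307928e-03],
       [ 3.57882867e-04, -1.79693853e-03, -9.99998321e-01]]), 'force': array([-0.23392004, -0.18695925, -0.04884777]), 'wrist_torque': array([ 0.0291614 , -0.01542357,  0.00935214]), 'grip_force': 0.0, 'opening': 0.08531117930689333}
side {'intrinsics': array([[361.47583208,   0.        , 262.90706543],
       [  0.        , 361.47583208, 187.77698768],
       [  0.        ,   0.        ,   1.        ]]), 'distortion': array([-0.10628495,  0.        ,  0.        ,  0.        ,  0.        ]), 'xyz': array([ 0.06183503, -0.76430373,  0.48158862]), 'rotation': array([[ 0.81350299, -0.23867987,  0.53032519],
       [-0.581424  , -0.35356684,  0.73275959],
       [ 0.01261044, -0.90444591, -0.42640188]])}
top {'intrinsics': array([[468.9689569 ,   0.        , 260.74202819],
       [  0.        , 468.9689569 , 184.92921829],
       [  0.        ,   0.        ,   1.        ]]), 'distortion': array([0.057529, 0.      , 0.      , 0.      , 0.      ]), 'xyz': array([ 0.32414252, -0.04160581,  1.45237487]), 'rotation': array([[-0.02144994, -0.9846385 ,  0.17328278],
       [-0.9997088 ,  0.01920753, -0.01460747],
       [ 0.01105474, -0.17354565, -0.98476378]])}
```

View pics/top0.png

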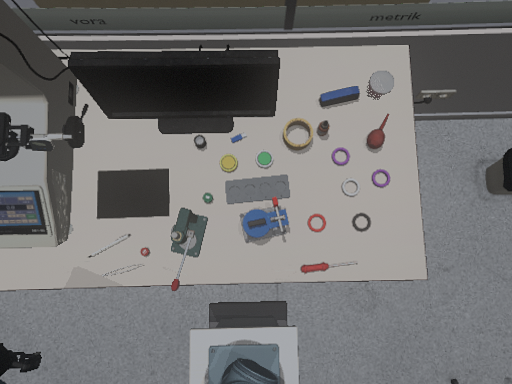

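View pics/side0.png

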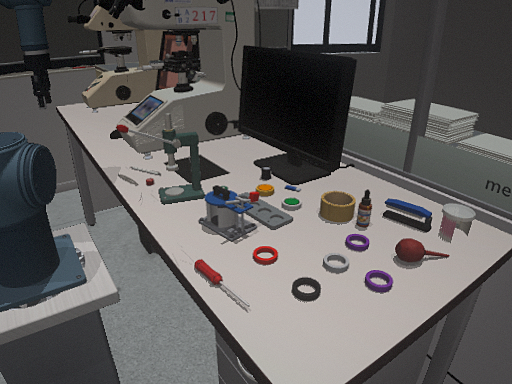

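The top view shows the black ring at (361,222), red at (317,223), steel at (350,187), amber at (229,163), green lens at (264,159), purple look-alikes at (340,156) and (381,178), mat at (133,193), stand at (258,222) and pin head at (276,202). There is no blue ring. I'll zoom in next.

```bash
cat > h.py <<'E'
import numpy as np,cv2
from cell import *
def ray(c,uv,z):
    "pixel(s) -> world at height z"
    p=cv2.undistortPoints(np.array(uv,float).reshape(-1,1,2),c["intrinsics"],c["distortion"])[:,0]
    d=np.c_[p,np.ones(len(p))]@c["rotation"].T
    return c["xyz"]+d*((z-c["xyz"][2])/d[:,2])[:,None]
def proj(c,P):
    R=c["rotation"];r,_=cv2.Rodrigues(R.T)
    return cv2.projectPoints(np.array(P,float).reshape(-1,3),r,-R.T@c["xyz"],c["intrinsics"],c["distortion"])[0][:,0]
def crop(c,x,y,w,h,s):
    return cv2.resize(c["image"][y:y+h,x:x+w,::-1],None,fx=s,fy=s,interpolation=cv2.INTER_CUBIC)
E
python3 - <<'E'
from h import *
t=read_camera("top");s=read_camera("side")
a=crop(t,220,170,80,80,5);b=crop(s,190,175,110,80,5)
cv2.imwrite("pics/st.png",np.hstack([a,b[:,:400]]))
cv2.imwrite("pics/rings.png",np.vstack([crop(t,190,130,200,110,4)[:, :800]]))
E
```

```text
(no output)
```

View pics/st.png

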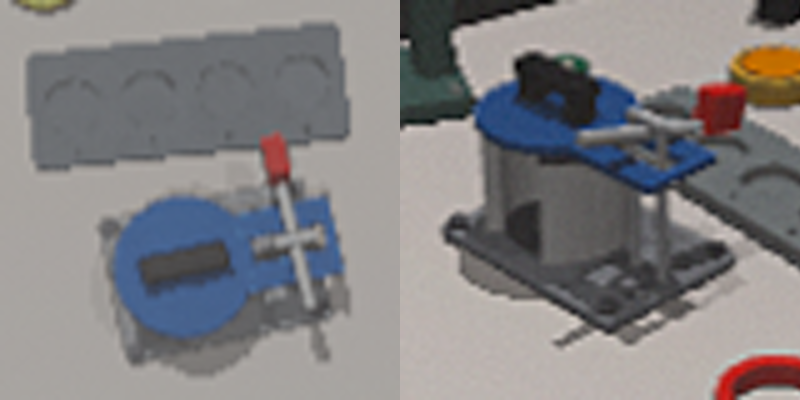

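View pics/rings.png

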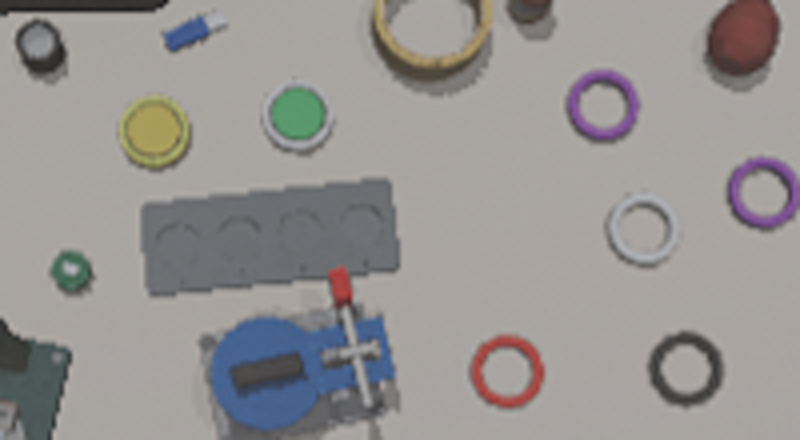

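```bash
cat >> h.py <<'E'
def mask(img,name):
    h=cv2.cvtColor(img,cv2.COLOR_RGB2HSV).astype(int);H,S,V=h[...,0],h[...,1],h[...,2]
    return {"red":((H<10)|(H>170))&(S>130)&(V>60),"amber":(H>15)&(H<35)&(S>90)&(V>90),"green":(H>45)&(H<85)&(S>90)&(V>60),
     "black":V<90,"steel":(V>185)&(S<25),"blue":(H>95)&(H<125)&(S>110)&(V>50),"dark":V<75}[name].astype(np.uint8)
def blob(c,name,u,v,w=14):
    m=mask(c["image"],name);k=np.zeros_like(m);k[v-w:v+w+1,u-w:u+w+1]=1;m*=k
    pts=cv2.findNonZero(m);hull=cv2.convexHull(pts);(x,y),(a,b),_=cv2.fitEllipse(hull) if len(hull)>4 else ((0,0),(0,0),0)
    M=cv2.moments(hull);return np.array([M["m10"]/M["m00"],M["m01"]/M["m00"]]),a,b,cv2.minAreaRect(pts),int(m.sum())
E
python3 - <<'E'
from h import *
t=read_camera("top")
print(t["image"][223-14:223+15:2,361].tolist()[:8], t["image"][187,350-12:350+13].tolist()[:8])
for n,u,v,z,w in [("black",361,222,.007,14),("red",317,223,.006,14),("steel",350,187,.007,13),("amber",229,163,.012,14),("green",264,159,.014,14),("red",275,202,.085,7),("blue",260,222,.073,28),("dark",256,223,.095,11),("black",133,193,.003,45)]:
    p,a,b,r,k=blob(t,n,u,v,w); print(n,p.round(1),round(a,1),round(b,1),k,ray(t,p,z)[0].round(4)); 
    if n in("dark","blue") or w==45:
        bx=ray(t,cv2.boxPoints(r),z)[:,:2];e=bx-np.roll(bx,-1,0);print(bx.round(4).tolist(),np.degrees(np.arctan2(e[:,1],e[:,0])).round(1))
# manual points in 5x crop
f=lambda x,y:((x+.5)/5+219.5,(y+.5)/5+169.5)
print("shaft tip",ray(t,f(312,305),.080)[0],"head end",ray(t,f(271,138),.09)[0],"ear end mid",ray(t,f(337,236),.076)[0],"staple",ray(t,[f(255,243),f(325,238)],.096))
E
```

```text
[[169, 165, 160], [172, 167, 163], [86, 83, 82], [72, 70, 69], [174, 169, 165], [169, 163, 161], [169, 164, 160], [169, 164, 161]] [[169, 164, 160], [170, 166, 162], [166, 161, 157], [131, 127, 123], [143, 143, 145], [168, 170, 174], [166, 165, 166], [166, 162, 159]]
black [361.  221.8] 17.3 17.5 111 [ 0.4569 -0.3699  0.007 ]
red [316.7 222.5] 16.7 16.9 75 [ 0.4575 -0.2332  0.006 ]Traceback (most recent call last):
  File "<stdin>", line 5, in <module>
  File "h.py", line 19, in blob
    pts=cv2.findNonZero(m);hull=cv2.convexHull(pts);(x,y),(a,b),_=cv2.fitEllipse(hull) if len(hull)>4 else ((0,0),(0,0),0)
                                ~~~~~~~~~~~~~~^^^^^
cv2.error: OpenCV(4.12.0) /io/opencv/modules/imgproc/src/convhull.cpp:143: error: (-215:Assertion failed) total >= 0 && (depth == CV_32F || depth == CV_32S) in function 'convexHull'
```

```bash
sed -i 's/"steel":(V>185)&(S<25)/"steel":(img[...,2].astype(int)-img[...,0]>-4)\&(V>120)/' h.py
python3 - <<'E'
from h import *
t=read_camera("top")
for n,u,v,z,w in [("steel",350,187,.007,13),("amber",229,163,.012,14),("green",264,159,.014,14),("red",275,202,.085,7),("blue",260,222,.073,28),("dark",256,223,.095,11),("black",133,193,.003,45)]:
    p,a,b,r,k=blob(t,n,u,v,w); print(n,p.round(1),round(a,1),round(b,1),k,ray(t,p,z)[0].round(4)); 
    if n in("dark","blue") or w==45:
        bx=ray(t,cv2.boxPoints(r),z)[:,:2];e=bx-np.roll(bx,-1,0);print(bx.round(4).tolist(),np.degrees(np.arctan2(e[:,1],e[:,0])).round(1))
f=lambda x,y:((x+.5)/5+219.5,(y+.5)/5+169.5)
print("shaft tip",ray(t,f(312,305),.080)[0],"head end",ray(t,f(271,138),.09)[0],"ear end mid",ray(t,f(337,236),.076)[0],"staple",ray(t,[f(255,243),f(325,238)],.096))
E
```

```text
steel [350.6 186.5] 17.3 18.0 136 [ 0.568  -0.3441  0.007 ]
amber [228.2 162.8] 16.4 16.8 188 [0.6503 0.0377 0.012 ]
green [264.1 158.1] 11.8 12.3 121 [ 0.6629 -0.0752  0.014 ]
red [274.9 200.8] 4.1 8.7 30 [ 0.5164 -0.1026  0.085 ]
blue [263.7 221.4] 29.9 45.6 582 [ 0.4578 -0.0684  0.073 ]
[[0.4926, -0.008], [0.49, -0.1382], [0.4135, -0.1357], [0.4161, -0.0069]] [ 88.9  -1.8 -91.2 179.2]
dark [256.5 222.4] 5.7 21.1 43 [ 0.453  -0.0471  0.095 ]
[[0.4547, -0.0225], [0.4647, -0.0701], [0.4515, -0.0729], [0.4415, -0.0253]] [ 101.8   11.7  -78.2 -168. ]
black [138.3 202.4] 76.5 100.5 3417 [0.5318 0.3172 0.003 ]
[[0.6397, 0.4471], [0.6351, 0.196], [0.4191, 0.1939], [0.425, 0.4385]] [  89.     0.6  -91.4 -177.7]
shaft tip [ 0.42898793 -0.12114496  0.08      ] head end [ 0.52653544 -0.09937744  0.09      ] ear end mid [ 0.46952393 -0.13731213  0.076     ] staple [[ 0.4642911  -0.08821303  0.096     ]
 [ 0.46638601 -0.12891824  0.096     ]]
```

```bash
cat >> h.py <<'E'
def to(x,y,z,yaw=None):
    "shift (mm, tool axes) and turn (rad about tool z) to a TCP goal; yaw = world angle of tool y, deg"
    s=read_state();R=s["tool_rot"];y0=np.degrees(np.arctan2(R[1,1],R[0,1]));yaw=y0 if yaw is None else yaw
    d=np.array([x,y,z])-s["position"];a=np.radians(yaw);R2=np.array([[-np.sin(a),np.cos(a),0],[np.cos(a),np.sin(a),0],[0,0,-1]])
    R2[:,0]=np.cross(R2[:,1],R2[:,2]);t=-np.radians((yaw-y0+180)%360-180)
    print("t",round(s["time"],2),"pos",s["position"].round(4),"yaw",y0.round(1),"F",s["force"].round(1),"open",round(s["opening"],4),"grip",round(s["grip_force"],1))
    print(" now-frame",(R.T@d*1000).round(1),"new-frame",(R2.T@d*1000).round(1),"turn",t.round(3))
E
python3 - <<'E'
from h import *
s=read_camera("side");t=read_camera("top")
p,a,b,r,k=blob(s,"red",254,196,8);print(p,cv2.boxPoints(r).round(1).tolist())
for z in(.07,.08,.09,.1):print(z,proj(s,[.516,-.1026,z]).round(1))
# mat
print(ray(t,[(97,171),(169,169),(170,216),(98,218)],.003).round(3).tolist())
# microscope: base px top ~ (190,232); head px top (180,237)? side top (168,115)
for z in(.1,.2,.3):print(z,ray(t,(178,236),z).round(3),ray(s,(168,118),z).round(3),ray(t,(175,285),z).round(3),ray(s,(122,128),z).round(3))
to(.45,.1,.42,102)
E
```

```text
[253.61147903 195.99558499] [[249.0, 191.0], [258.0, 191.0], [258.0, 201.0], [249.0, 201.0]]
0.07 [[254.7 199.8]]
0.08 [[254.7 196.2]]
0.09 [[254.7 192.6]]
0.1 [[254.7 188.9]]
[[0.633, 0.447, 0.003], [0.636, 0.224, 0.003], [0.487, 0.219, 0.003], [0.486, 0.438, 0.003]]
0.1 [[0.418 0.178 0.1  ]] [[0.606 0.677 0.1  ]] [[0.282 0.185 0.1  ]] [[0.4   0.637 0.1  ]]
0.2 [[0.411 0.162 0.2  ]] [[0.463 0.299 0.2  ]] [[0.285 0.168 0.2  ]] [[0.311 0.269 0.2  ]]
0.3 [[0.404 0.146 0.3  ]] [[ 0.321 -0.078  0.3  ]] [[0.288 0.151 0.3  ]] [[ 0.223 -0.098  0.3  ]]
t 0.4 pos [0.1423 0.5312 0.2532] yaw 75.0 F [0.6 0.4 0.6] open 0.0858 grip 0.0
 now-frame [-408.8 -336.9 -166.7] new-frame [-211.3 -485.8 -166.8] turn -0.471
```

```bash
python3 - <<'E'
from h import *
s=read_camera("side");t=read_camera("top")
cv2.imwrite("pics/mic.png",np.hstack([crop(t,90,150,130,150,3),crop(s,100,100,130,150,3)]))
E
```

```text
(no output)
```

View pics/mic.png

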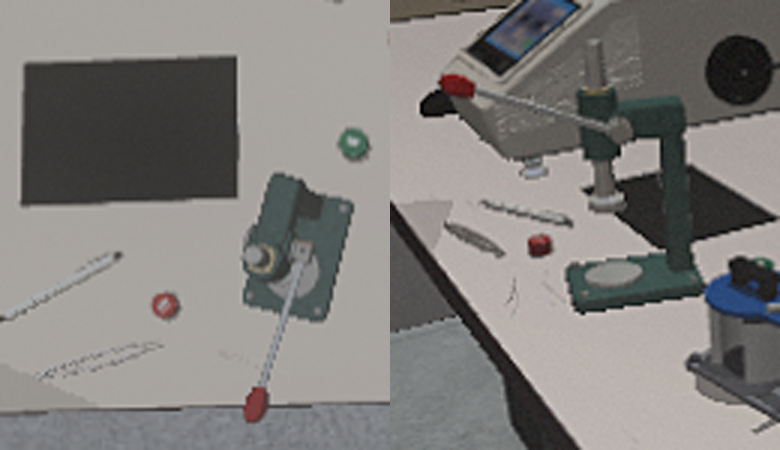

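The press reaches about z 0.24 near (0.41, 0.165), with its lever pointing to (0.285, 0.17). The mat covers x 0.487–0.635 and y 0.22–0.44. I'll travel high, at z 0.42.

```bash
python3 -m pendant '[0,0,-41,0, 0,0,-41,0, 0,0,-41,0, -15,-15,-41,0, -29,-28.5,0,0, -29,-28.5,0,0, -29,-28.5,0,0, -29,-28.5,0,0, -29,-28.5,0,0, -29,-28.5,0,0, -29,-28.5,0,0, -29,-28.5,0,0]' 36 40
python3 -m pendant '[-29,-28.5,0,0, -29,-28.5,0,0, -29,-28.5,0,0, -29,-28.5,0,0, -29,-28.5,0,0, -29,-28.5,0,0, -29,-28.5,0,0,-29,-28.5,0,0, -29,-28.5,0,0,0,0,20,-0.1,0,0,20,-0.1,0,0,20,-0.1]'
python3 -m pendant '[0,0,30,-0.1,0,0,30,-0.071,0,0,0,0]'
python3 -c "
from h import *
to(.515,-.102,.15,102);to(.515,-.102,.086,102)"
```

```text
time: 1.5
position: [0.3172, 0.2326, 0.4136]
tool_rot: [[-0.966, 0.258, 0.001], [0.258, 0.966, 0.0], [-0.001, 0.001, -1.0]]
force: [0.1, 0.5, -0.6]
opening: 0.0361
grip_force: 0.0
time: 2.5
position: [0.503, -0.082, 0.3523]
tool_rot: [[-0.999, -0.041, -0.0], [-0.041, 0.999, 0.0], [0.0, 0.0, -1.0]]
force: [-0.0, 0.2, -0.5]
opening: 0.0359
grip_force: 0.0
time: 2.75
position: [0.4996, -0.0798, 0.2875]
tool_rot: [[-0.978, -0.21, -0.01], [-0.21, 0.978, 0.004], [0.009, 0.006, -1.0]]
force: [-1.1, 0.3, 0.2]
opening: 0.036
grip_force: 0.0
t 2.75 pos [ 0.4996 -0.0798  0.2875] yaw 102.1 F [-1.1  0.3  0.2] open 0.036 grip 0.0
 now-frame [-11.6 -25.7 137.3] new-frame [-10.4 -24.9 137.5] turn 0.002
t 2.75 pos [ 0.4996 -0.0798  0.2875] yaw 102.1 F [-1.1  0.3  0.2] open 0.036 grip 0.0
 now-frame [-12.2 -26.1 201.3] new-frame [-10.4 -24.9 201.5] turn 0.002
```

```bash
python3 -m pendant '[-10.4,-24.9,0,0, 0,0,34,0, 0,0,34,0, 0,0,34,0,0,0,0,0,0,0,0,0]'
python3 -c "
from h import *
to(.515,-.102,.086,102)
s=read_camera('side');t=read_camera('top')
cv2.imwrite('pics/a.png',np.hstack([crop(t,230,165,80,80,5),crop(s,205,140,80,80,5)]))"
```

```text
time: 3.25
position: [0.5177, -0.103, 0.1916]
tool_rot: [[-0.979, -0.206, -0.002], [-0.206, 0.979, 0.001], [0.002, 0.001, -1.0]]
force: [0.8, -0.4, -0.1]
opening: 0.0359
grip_force: 0.0
t 3.25 pos [ 0.5177 -0.103   0.1916] yaw 101.9 F [ 0.8 -0.4 -0.1] open 0.0359 grip 0.0
 now-frame [  2.3   1.4 105.6] new-frame [  2.5   1.5 105.6] turn -0.002
```

View pics/a.png

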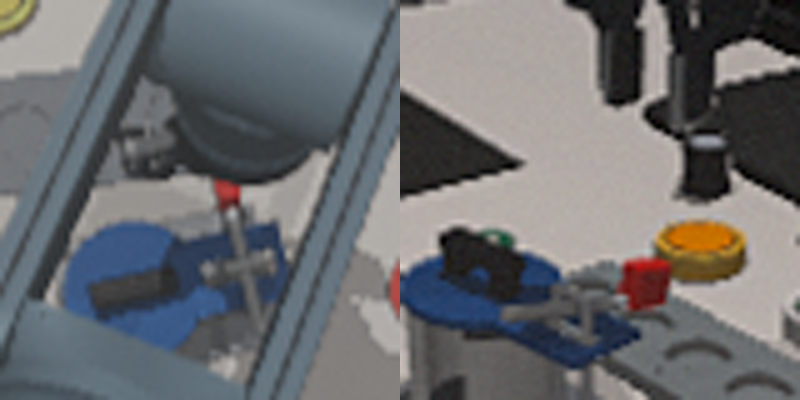

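The open fingers, at about (620–690, 100) in the side crop, stand above the red head at (645, 285). I'll go down and close.

```bash
python3 -m pendant '[2,1.5,35,0, 0,0,35,0, 0,0,25,0, 0,0,10,0,0,0,0,0,0,0,0,0]'
python3 -m pendant '[0,0,0,0,0,0,0,0,0,0,0,0,0,0,0,0,0,0,0,0,0,0,0,0]' 5 40
```

```text
time: 3.85
position: [0.5173, -0.1026, 0.0883]
tool_rot: [[-0.978, -0.208, 0.003], [-0.208, 0.978, -0.001], [-0.002, -0.002, -1.0]]
force: [0.8, -0.6, 0.1]
opening: 0.0361
grip_force: 0.0
time: 4.35
position: [0.5162, -0.1023, 0.0868]
tool_rot: [[-0.978, -0.208, 0.001], [-0.208, 0.978, -0.001], [-0.001, -0.001, -1.0]]
force: [1.4, -0.9, 1.2]
opening: 0.0133
grip_force: 42.8
```

Gripped at about 14 mm. I'll pull along tool −x.

```bash
python3 -m pendant '[-6,0,0,0,-8,0,0,0,-8,0,0,0,-8,0,0,0,-8,0,0,0,-8,0,0,0,-8,0,0,0,-8,0,0,0,-8,0,0,0,-8,0,0,0,0,0,0,0]'
python3 -c "
from h import *
to(.56,.26,.2,102)
s=read_camera('side')
cv2.imwrite('pics/b.png',crop(s,180,120,120,120,4))"
```

```text
time: 5.27
position: [0.5943, -0.0857, 0.0868]
tool_rot: [[-0.978, -0.208, 0.003], [-0.208, 0.978, -0.001], [-0.002, -0.001, -1.0]]
force: [-0.0, -0.2, -0.9]
opening: 0.0134
grip_force: 41.9
t 5.27 pos [ 0.5943 -0.0857  0.0868] yaw 102.0 F [-0.  -0.2 -0.9] open 0.0134 grip 41.9
 now-frame [ -38.7  345.2 -113.5] new-frame [ -38.3  345.3 -113.2] turn 0.0
```

View pics/b.png

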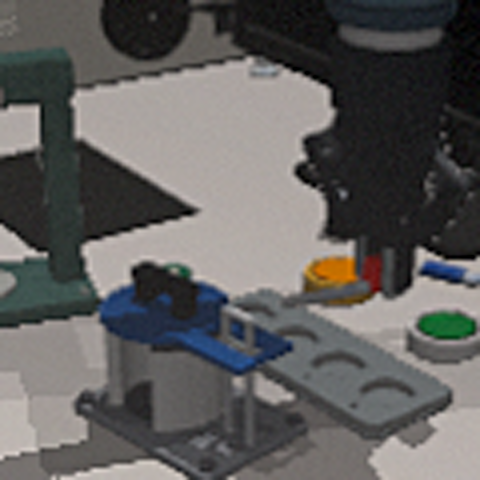

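The pin is out of the staple and held level. I'll carry it high to the near side of the mat, which leaves room for the lid.

```bash
python3 -m pendant '[0,0,-30,0,0,0,-40,0,0,0,-40,0,0,0,-40,0.1,0,0,-40,0.109,0,0,-40,0,0,20,-20,0,0,35,0,0,0,35,0,0,0,35,0,0,0,35,0,0,0,35,0,0]'
python3 -m pendant '[0,35,0,0,0,35,0,0,0,35,0,0,-6,35,0,0,-6,35,30,0,0,0,38,0,0,0,40,0,0,0,40,0,0,0,40,0,0,0,20,0,0,0,0,0,0,0,0,0]'
python3 -c "
from h import *
to(.606,.248,.0265,90)"
```

```text
time: 6.32
position: [0.5914, 0.1105, 0.3365]
tool_rot: [[-1.0, 0.0, -0.0], [0.0, 1.0, -0.0], [0.0, -0.0, -1.0]]
force: [-0.9, 0.8, -0.8]
opening: 0.0135
grip_force: 42.0
time: 7.32
position: [0.6026, 0.2802, 0.1305]
tool_rot: [[-1.0, -0.0, -0.003], [-0.0, 1.0, -0.001], [0.003, -0.001, -1.0]]
force: [0.7, -0.5, -0.2]
opening: 0.0133
grip_force: 41.9
t 7.32 pos [0.6026 0.2802 0.1305] yaw 90.0 F [ 0.7 -0.5 -0.2] open 0.0133 grip 41.9
 now-frame [ -3.7 -32.1 104. ] new-frame [ -3.4 -32.2 104. ] turn 0.0
```

```bash
python3 -m pendant '[-3,-34,0,0,0,0,30,0,0,0,30,0,0,0,25,0,0,0,13,0,0,0,5,0,0,0,0,0,0,0,0,0]'
python3 -m pendant '[0,0,0,0,0,0,0,0,0,0,0,0]' 40
python3 -c "
from h import *
to(.606,.246,.0265,90)"
```

```text
time: 7.98
position: [0.6079, 0.247, 0.0305]
tool_rot: [[-1.0, -0.0, 0.003], [-0.0, 1.0, 0.001], [-0.003, 0.001, -1.0]]
force: [-0.1, -0.0, -1.0]
opening: 0.0135
grip_force: 42.0
time: 8.23
position: [0.6073, 0.2469, 0.03]
tool_rot: [[-1.0, -0.0, 0.003], [-0.0, 1.0, 0.001], [-0.003, 0.001, -1.0]]
force: [-0.8, -0.0, -0.4]
opening: 0.0401
grip_force: 0.0
t 8.23 pos [0.6073 0.2469 0.03  ] yaw 90.0 F [-0.8 -0.  -0.4] open 0.0401 grip 0.0
 now-frame [ 1.3 -0.9  3.5] new-frame [ 1.3 -0.9  3.5] turn 0.0
```

```bash
python3 -m pendant '[0,0,-40,0,0,0,-40,0.124,0,0,-40,0.124,0,0,-40,0.124,0,0,-40,0.124,0,0,-40,0.124,0,0,-40,0.124,0,0,-40,0.124,0,0,0,0.124,0,0,0,0.124,0,0,0,0.124,0,0,0,0.121]' 60
python3 -c "
from h import *
to(.453,-.047,.25,12)"
```

```text
time: 9.23
position: [0.6062, 0.2465, 0.3495]
tool_rot: [[-0.203, 0.979, 0.001], [0.979, 0.203, 0.0], [0.0, 0.002, -1.0]]
force: [-0.8, -0.7, -0.0]
opening: 0.0598
grip_force: 0.0
t 9.23 pos [0.6062 0.2465 0.3495] yaw 11.7 F [-0.8 -0.7 -0. ] open 0.0598 grip 0.0
 now-frame [-256.4 -209.7   99.2] new-frame [-255.3 -210.9   99.5] turn -0.005
```

```bash
python3 -m pendant '[-28.4,-23.4,0,0,-28.4,-23.4,0,0,-28.4,-23.4,0,0,-28.4,-23.4,0,0,-28.4,-23.4,0,0,-28.4,-23.4,0,0,-28.4,-23.4,0,0,-28.4,-23.4,25,0,-28.4,-23.4,35,0,0,0,40,0,0,0,0,0,0,0,0,0]'
python3 -c "
from h import *
to(.453,-.047,.103,12)
s=read_camera('side');t=read_camera('top')
p=ray(t,blob(t,'dark',256,223,11)[0],.095) if 0 else 0
cv2.imwrite('pics/c.png',np.hstack([crop(t,90,150,200,100,4)[:, :480],crop(s,190,130,80,100,4)]))"
```

```text
time: 10.23
position: [0.4566, -0.0392, 0.2558]
tool_rot: [[-0.207, 0.978, -0.003], [0.978, 0.207, 0.001], [0.002, -0.003, -1.0]]
force: [0.1, 0.4, 0.9]
opening: 0.0598
grip_force: 0.0
t 10.23 pos [ 0.4566 -0.0392  0.2558] yaw 12.0 F [0.1 0.4 0.9] open 0.0598 grip 0.0
 now-frame [ -7.1  -4.7 152.8] new-frame [ -6.8  -5.2 152.8] turn -0.001
```

View pics/c.png

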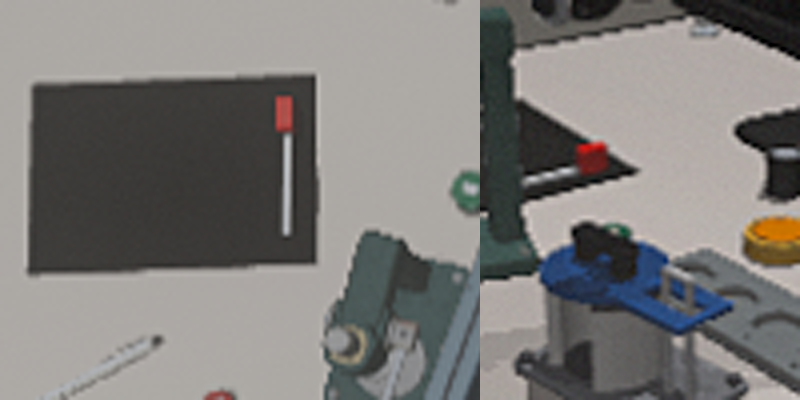

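The pin lies wholly on the mat at (285, 165) in the crop. Next is the lid handle.

```bash
python3 -m pendant '[-6.8,-5.2,40,0,0,0,40,0,0,0,35,0,0,0,20,0,0,0,12,0,0,0,5,0,0,0,0,0,0,0,0,0]'
python3 -m pendant '[0,0,0,0,0,0,0,0,0,0,0,0,0,0,0,0,0,0,0,0]' 10 80
```

```text
time: 11.0
position: [0.4561, -0.0472, 0.106]
tool_rot: [[-0.21, 0.978, 0.003], [0.978, 0.21, -0.001], [-0.002, 0.003, -1.0]]
force: [0.2, 0.2, 0.2]
opening: 0.0602
grip_force: 0.0
time: 11.42
position: [0.4546, -0.0473, 0.1053]
tool_rot: [[-0.208, 0.978, 0.002], [0.978, 0.208, -0.001], [-0.001, 0.001, -1.0]]
force: [-2.0, 1.0, 5.9]
opening: 0.0136
grip_force: 78.0
```

```bash
python3 -m pendant '[0,0,-5,0,0,0,-8,0,0,0,-10,0,0,0,-15,0,0,0,-20,0,0,0,-30,0,0,0,-40,0,0,0,-40,0,0,0,-40,0,0,0,-30,0,0,0,0,0]'
python3 -c "
from h import *
to(.56,.38,.3,12)
s=read_camera('side')
cv2.imwrite('pics/d.png',crop(s,150,30,150,220,3)[:, :])"
```

```text
time: 12.33
position: [0.4564, -0.0479, 0.3498]
tool_rot: [[-0.208, 0.978, 0.012], [0.978, 0.209, -0.004], [-0.007, 0.011, -1.0]]
force: [1.6, -0.7, -1.4]
opening: 0.0136
grip_force: 78.5
t 12.33 pos [ 0.4564 -0.0479  0.3498] yaw 12.0 F [ 1.6 -0.7 -1.4] open 0.0136 grip 78.5
 now-frame [397.2 190.   49.2] new-frame [397.  190.3  49.8] turn 0.001
```

View pics/d.png

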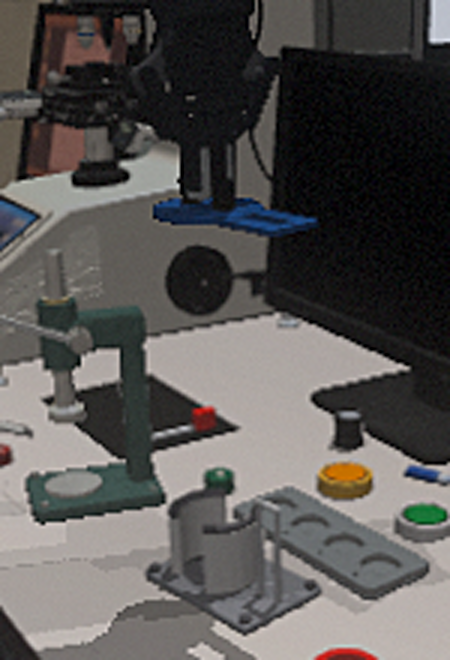

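The lid hangs level and the empty bore is visible. I'll carry it to the mat.

```bash
python3 -m pendant '[0,0,0,0.105,0,0,0,0.104,38.4,9.6,0,0,38.4,9.6,0,0,38.4,9.6,0,0,38.4,9.6,0,0,38.4,9.6,0,0,38.4,9.6,0,0,38.4,9.6,0,0,38.4,9.6,0,0,38.4,9.6,0,0,38.4,9.6,0,0]'
python3 -m pendant '[38.4,9.6,0,0,0,0,30,0,0,0,40,0,0,0,40,0,0,0,40,0,0,0,40,0,0,0,40,0,0,0,30,0,0,0,15,0,0,0,0,0,0,0,0,0]'
python3 -c "
from h import *
to(.56,.375,.042,0)"
```

```text
time: 13.38
position: [0.549, 0.3387, 0.3401]
tool_rot: [[-0.001, 1.0, -0.003], [1.0, 0.001, -0.001], [-0.001, -0.003, -1.0]]
force: [0.3, -0.2, -1.1]
opening: 0.0134
grip_force: 78.4
time: 14.3
position: [0.5578, 0.3746, 0.065]
tool_rot: [[-0.001, 1.0, -0.005], [1.0, 0.001, -0.002], [-0.002, -0.005, -1.0]]
force: [0.3, -0.3, -1.2]
opening: 0.0139
grip_force: 78.5
t 14.3 pos [0.5578 0.3746 0.065 ] yaw 0.1 F [ 0.3 -0.3 -1.2] open 0.0139 grip 78.5
 now-frame [ 0.5  2.3 23. ] new-frame [ 0.4  2.2 23. ] turn 0.001
```

```bash
python3 -m pendant '[0,0,12,0,0,0,6,0,0,0,5,0,0,0,0,0,0,0,0,0]'
python3 -m pendant '[0,0,2,0,0,0,0,0,0,0,0,0]'
```

```text
time: 14.72
position: [0.5593, 0.3754, 0.0445]
tool_rot: [[-0.001, 1.0, 0.0], [1.0, 0.001, 0.0], [0.0, 0.0, -1.0]]
force: [0.5, -0.4, -3.2]
opening: 0.0139
grip_force: 78.6
time: 14.97
position: [0.5594, 0.3754, 0.0426]
tool_rot: [[-0.001, 1.0, 0.0], [1.0, 0.001, 0.0], [0.0, 0.0, -1.0]]
force: [0.0, -0.2, -2.7]
opening: 0.0137
grip_force: 78.6
```

```bash
python3 -m pendant '[0,0,2,0,0,0,0,0,0,0,0,0]'
python3 -m pendant '[0,0,1.5,0,0,0,0,0,0,0,0,0]'
```

```text
time: 15.22
position: [0.5593, 0.3753, 0.0402]
tool_rot: [[-0.001, 1.0, -0.0], [1.0, 0.001, -0.0], [-0.0, -0.0, -1.0]]
force: [0.4, -0.1, -2.1]
opening: 0.0139
grip_force: 78.6
time: 15.47
position: [0.5594, 0.3753, 0.0388]
tool_rot: [[-0.001, 1.0, 0.0], [1.0, 0.001, -0.0], [-0.0, 0.0, -1.0]]
force: [-0.3, 0.2, -2.1]
opening: 0.0136
grip_force: 78.6
```

```bash
python3 -m pendant '[0,0,0.7,0,0,0,0,0,0,0,0,0]' 50
python3 -m pendant '[0,0,-20,0,0,0,-40,0,0,0,-40,0,0,0,-40,0,0,0,-40,0.1,0,0,-40,0.124,0,0,-40,0.124,0,0,-40,0.124,-30,0,0,0,0,0,0,0]'
python3 - <<'E'
from h import *
t=read_camera("top");s=read_camera("side")
to(.457,-.37,.12,-78)
for n,u,v,z,w in [("black",361,222,.007,14),("red",317,223,.006,14),("steel",350,187,.007,13),("amber",229,163,.012,14),("green",264,159,.014,14)]:
    p,a,b,r,k=blob(t,n,u,v,w); print(n,p.round(1),k,ray(t,p,z)[0].round(4))
cv2.imwrite('pics/e.png',np.hstack([crop(t,90,150,110,80,4),crop(t,215,180,80,80,4)]))
E
```

```text
time: 15.72
position: [0.5596, 0.3754, 0.0384]
tool_rot: [[-0.001, 1.0, 0.001], [1.0, 0.001, 0.0], [0.0, 0.001, -1.0]]
force: [0.7, -0.2, 0.2]
opening: 0.049
grip_force: 0.0
time: 16.55
position: [0.5455, 0.3466, 0.3428]
tool_rot: [[0.455, 0.891, 0.006], [0.891, -0.455, 0.001], [0.004, 0.005, -1.0]]
force: [0.4, 0.1, 0.1]
opening: 0.0501
grip_force: 0.0
t 16.65 pos [0.5455 0.3482 0.3391] yaw -27.0 F [ 0.2 -0.6  0.6] open 0.0503 grip 0.0
 now-frame [-680.3  247.2  218.5] new-frame [-235.9  684.1  219.1] turn 0.89
black [349.5 219.8] 45 [ 0.4639 -0.3349  0.007 ]
red [316.7 222.5] 74 [ 0.4575 -0.2332  0.006 ]
steel [350.6 186.4] 136 [ 0.5682 -0.3439  0.007 ]
amber [228.3 162.9] 176 [0.6499 0.0373 0.012 ]
green [264.  158.2] 117 [ 0.6624 -0.0751  0.014 ]
```

View pics/e.png

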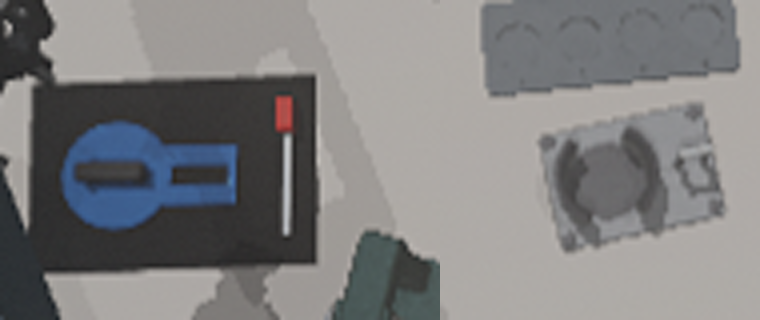

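The lid is flat on the mat with its handle up, beside the pin. The black ring's blob has shifted, so it has been knocked. I'll find it again and fit the stand.

```bash
python3 - <<'E'
from h import *
t=read_camera("top")
m=mask(t["image"],"black")[200:260,300:420]
n,l,st,ce=cv2.connectedComponentsWithStats(m);print([(s[:5].tolist(),c.round(1)) for s,c in zip(st,ce) if 20<s[4]<2000])
f=lambda x,y:(214.5+(x+.5)/4,179.5+(y+.5)/4)
C=ray(t,[f(101,138),f(262,101),f(286,214),f(124,251)],.008)[:,:2];print(C.round(4),"centre",C.mean(0).round(4))
e=C-np.roll(C,-1,0);print(np.linalg.norm(e,axis=1).round(4),np.degrees(np.arctan2(e[:,1],e[:,0])).round(1))
a=np.radians(102);print("axis",C.mean(0)+.02*np.array([np.cos(a),np.sin(a)]))
# residual image for refinement: project bore circles
ax=C.mean(0)+.02*np.array([np.cos(a),np.sin(a)])
im=crop(t,215,180,90,70,8)
for z,r,col in[(.07,.034,(0,0,255)),(.07,.039,(0,255,255)),(.008,.03,(0,255,0))]:
    th=np.linspace(0,2*np.pi,90);P=np.c_[ax[0]+r*np.cos(th),ax[1]+r*np.sin(th),0*th+z]
    for u,v in proj(t,P): cv2.circle(im,(int((u-214.5)*8),int((v-179.5)*8)),1,col,-1)
cv2.imwrite("pics/f.png",im)
E
```

```text
[([36, 12, 18, 17, 99], array([44.9, 19.9]))]
[[ 0.4879  0.0034]
 [ 0.5143 -0.1219]
 [ 0.4265 -0.1378]
 [ 0.4009 -0.013 ]] centre [ 0.4574 -0.0673]
[0.128  0.0892 0.1274 0.0886] [ 101.9   10.3  -78.4 -169.3]
axis [ 0.4532391  -0.04773185]
```

View pics/f.png

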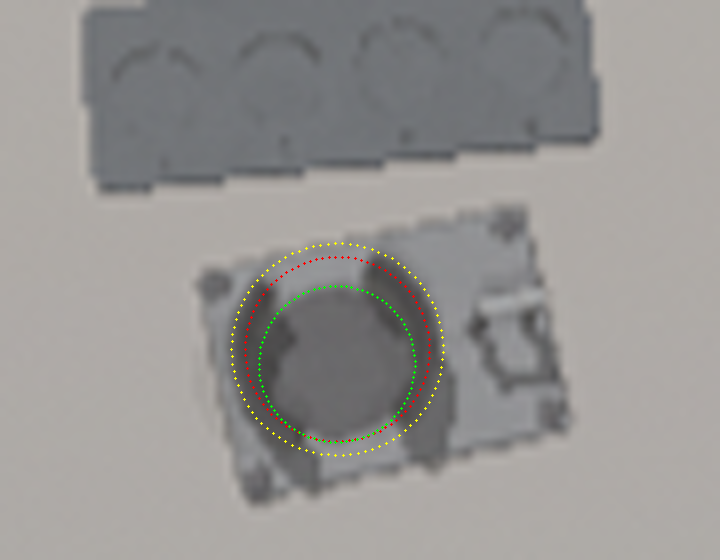

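```bash
python3 - <<'E'
from h import *
t=read_camera("top")
p,a,b,r,k=blob(t,"black",345,220,13); x=ray(t,p,.007)[0];print(p,k,x.round(4)); to(x[0],x[1],.12,-78)
E
```

```text
[344.6331045 219.9122807] 100 [ 0.4637 -0.3198  0.007 ]
t 16.75 pos [0.5456 0.3488 0.3374] yaw -27.0 F [ 0.7 -0.3 -0.6] open 0.0502 grip 0.0
 now-frame [-632.8  230.5  217.6] new-frame [-219.1  636.9  217.4] turn 0.891
```

```bash
python3 -m pendant '[-37.2,13.5,0,0,-37.2,13.5,0,0,-37.2,13.5,0,0,-37.2,13.5,0,0,-37.2,13.5,0,0,-37.2,13.5,0,0,-37.2,13.5,0,0,-37.2,13.5,0,0,-37.2,13.5,0,0,-37.2,13.5,0,0,-37.2,13.5,0,0,-37.2,13.5,0,0]' 80
python3 -m pendant '[-37.2,13.5,0,0,-37.2,13.5,0,0,-37.2,13.5,0,0,-37.2,13.5,0,0,-37.2,13.5,0,0,0,0,20,0.124,0,0,30,0.124,0,0,30,0.124,0,0,30,0.124,0,0,30,0.124,0,0,30,0.124,0,0,30,0.124]'
python3 -m pendant '[0,0,0,0.023,0,0,0,0]'
python3 -c "
from h import *
to(.4637,-.3198,.06,-78)
"
```

```text
time: 17.75
position: [0.4873, -0.1242, 0.3372]
tool_rot: [[0.453, 0.891, -0.001], [0.891, -0.453, 0.001], [0.0, -0.002, -1.0]]
force: [0.7, -0.5, -0.2]
opening: 0.08
grip_force: 0.0
time: 18.75
position: [0.4634, -0.3186, 0.1356]
tool_rot: [[0.975, 0.224, -0.001], [0.224, -0.975, 0.001], [-0.001, -0.001, -1.0]]
force: [-0.3, 0.5, 0.7]
opening: 0.0799
grip_force: 0.0
time: 18.92
position: [0.4626, -0.318, 0.1361]
tool_rot: [[0.978, 0.209, -0.004], [0.209, -0.978, 0.004], [-0.003, -0.005, -1.0]]
force: [-0.2, -0.5, 1.2]
opening: 0.08
grip_force: 0.0
t 18.92 pos [ 0.4626 -0.318   0.1361] yaw -77.9 F [-0.2 -0.5  1.2] open 0.08 grip 0.0
 now-frame [ 0.9  2.4 76.1] new-frame [ 0.7  2.  76.1] turn 0.002
```

```bash
python3 -m pendant '[1,2,35,0,0,0,35,0,0,0,25,0,0,0,12,0,0,0,5,0,0,0,0,0,0,0,0,0]'
python3 -m pendant '[0,0,0,0,0,0,0,0,0,0,0,0]' 50 20
```

```text
time: 19.5
position: [0.4659, -0.322, 0.0279]
tool_rot: [[0.978, 0.209, 0.002], [0.209, -0.978, -0.002], [0.002, 0.003, -1.0]]
force: [0.2, -0.4, -0.8]
opening: 0.0799
grip_force: 0.0
time: 19.75
position: [0.4656, -0.3217, 0.0283]
tool_rot: [[0.978, 0.208, 0.002], [0.208, -0.978, -0.002], [0.002, 0.003, -1.0]]
force: [-0.9, 1.4, 7.4]
opening: 0.0551
grip_force: 19.5
```

```bash
python3 -m pendant '[0,0,0,0,0,0,0,0]' 72 20
python3 -m pendant '[0,0,0,-0.12,0,0,0,-0.12,0,0,0,-0.12,0,0,0,-0.12,0,0,0,-0.12,0,0,0,-0.12,0,0,0,-0.12,0,0,0,-0.12,0,0,0,-0.12,0,0,0,-0.12,0,0,0,-0.12,0,0,0,-0.12]'
python3 -m pendant '[0,0,4,-0.12,0,0,0,-0.011,0,0,0,0]'
python3 -m pendant '[0,0,2,0,0,0,0,0,0,0,0,0]'
```

```text
time: 19.92
position: [0.4651, -0.3212, 0.027]
tool_rot: [[0.978, 0.208, 0.001], [0.208, -0.978, -0.001], [0.001, 0.001, -1.0]]
force: [0.8, 0.8, 0.4]
opening: 0.0716
grip_force: 0.0
time: 20.92
position: [0.4647, -0.3208, 0.0263]
tool_rot: [[-0.084, 0.996, 0.0], [0.996, 0.084, -0.0], [-0.0, 0.0, -1.0]]
force: [-0.5, -1.0, 0.7]
opening: 0.0717
grip_force: 0.0
time: 21.17
position: [0.4645, -0.3207, 0.0221]
tool_rot: [[-0.205, 0.979, -0.0], [0.979, 0.205, 0.0], [0.0, -0.0, -1.0]]
force: [-0.3, 0.6, -0.3]
opening: 0.0718
grip_force: 0.0
time: 21.42
position: [0.4646, -0.3208, 0.0201]
tool_rot: [[-0.206, 0.979, -0.0], [0.979, 0.206, 0.0], [0.0, -0.0, -1.0]]
force: [0.9, 1.1, 0.3]
opening: 0.072
grip_force: 0.0
```

```bash
python3 -m pendant '[0,0,0,0,0,0,0,0,0,0,0,0,0,0,0,0]' 50 50
python3 -m pendant '[0,0,-20,0,0,0,-40,0,0,0,-40,0,0,0,-30,0,0,0,0,0,0,0,0,0]'
python3 -c "
from h import *
to(.4545,-.0475,.15,12)
"
```

```text
time: 21.75
position: [0.4648, -0.321, 0.0206]
tool_rot: [[-0.207, 0.978, 0.0], [0.978, 0.207, -0.001], [-0.001, 0.0, -1.0]]
force: [0.0, 1.6, 4.1]
opening: 0.0532
grip_force: 52.9
time: 22.25
position: [0.4656, -0.3217, 0.1521]
tool_rot: [[-0.207, 0.978, 0.003], [0.978, 0.207, -0.003], [-0.004, 0.002, -1.0]]
force: [-0.4, -0.1, -1.4]
opening: 0.0533
grip_force: 52.9
t 22.25 pos [ 0.4656 -0.3217  0.1521] yaw 12.0 F [-0.4 -0.1 -1.4] open 0.0533 grip 52.9
 now-frame [270.5  46.    1.2] new-frame [270.5  46.2   2.1] turn -0.001
```

```bash
python3 -m pendant '[30,5,0,0,38,6.5,0,0,38,6.5,0,0,38,6.5,0,0,38,6.5,0,0,38,6.5,0,0,38,6.5,0,0,12.5,2.2,0,0,0,0,0,0,0,0,0,0]'
python3 -c "
from h import *
to(.4545,-.0475,.095,12)
s=read_camera('side');t=read_camera('top')
cv2.imwrite('pics/g.png',np.hstack([crop(t,210,180,90,80,4.4),crop(s,190,130,90,80,4.4)]))"
```

```text
time: 23.08
position: [0.4528, -0.0458, 0.1488]
tool_rot: [[-0.21, 0.978, -0.002], [0.978, 0.21, 0.001], [0.001, -0.002, -1.0]]
force: [-0.0, -0.9, -0.9]
opening: 0.0535
grip_force: 52.9
t 23.08 pos [ 0.4528 -0.0458  0.1488] yaw 12.1 F [-0.  -0.9 -0.9] open 0.0535 grip 52.9
 now-frame [-2.1  1.4 53.8] new-frame [-2.1  1.3 53.8] turn 0.002
```

View pics/g.png

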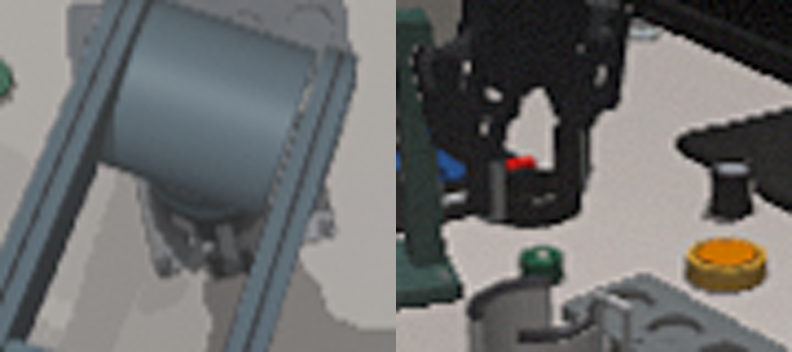

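The ring is held level above the bore. I'll lower it in steps and watch the forces.

```bash
python3 -m pendant '[-1,1,25,0,0,0,25,0,0,0,0,0,0,0,0,0]'
python3 -m pendant '[0,0,8,0,0,0,6,0,0,0,6,0,0,0,0,0]'
python3 -m pendant '[0,0,6,0,0,0,6,0,0,0,0,0]'
python3 -c "
from h import *
to(.4545,-.0475,.031,12)
"
```

```text
time: 23.52
position: [0.4539, -0.0482, 0.0991]
tool_rot: [[-0.206, 0.979, -0.004], [0.979, 0.206, 0.001], [0.002, -0.003, -1.0]]
force: [-0.0, -0.9, -1.0]
opening: 0.0531
grip_force: 52.9
time: 23.85
position: [0.4541, -0.0465, 0.0803]
tool_rot: [[-0.207, 0.978, -0.001], [0.978, 0.207, 0.002], [0.002, -0.001, -1.0]]
force: [-3.9, 4.9, 4.1]
opening: 0.0532
grip_force: 54.9
time: 24.1
position: [0.4533, -0.0461, 0.0673]
tool_rot: [[-0.207, 0.978, -0.003], [0.978, 0.207, 0.002], [0.003, -0.002, -1.0]]
force: [-1.3, 5.0, -2.8]
opening: 0.0536
grip_force: 55.6
t 24.1 pos [ 0.4533 -0.0461  0.0673] yaw 12.0 F [-1.3  5.  -2.8] open 0.0536 grip 55.6
 now-frame [-1.7  1.  36.3] new-frame [-1.6  0.9 36.3] turn -0.001
```

```bash
python3 -m pendant '[1.5,0,6,0,0,0,8,0,0,0,8,0,0,0,0,0]'
python3 -m pendant '[0,0,6,0,0,0,4,0,0,0,2,0,0,0,0,0,0,0,0,0]'

```

```text
time: 24.43
position: [0.4537, -0.0457, 0.0449]
tool_rot: [[-0.208, 0.978, -0.002], [0.978, 0.208, 0.001], [0.001, -0.002, -1.0]]
force: [-2.2, 2.3, -2.3]
opening: 0.0534
grip_force: 55.7
time: 24.85
position: [0.4539, -0.0456, 0.0338]
tool_rot: [[-0.207, 0.978, -0.002], [0.978, 0.207, 0.001], [0.001, -0.001, -1.0]]
force: [-3.6, 3.3, -3.0]
opening: 0.0532
grip_force: 55.5
```

```bash
python3 -m pendant '[0.5,0,2,0,0,0,1.5,0,0,0,0,0,0,0,0,0]'
python3 -m pendant '[0,0,1.5,0,0,0,0,0,0,0,0,0]'

```

```text
time: 25.18
position: [0.4542, -0.0453, 0.0306]
tool_rot: [[-0.207, 0.978, -0.001], [0.978, 0.207, 0.0], [0.0, -0.001, -1.0]]
force: [-3.1, 3.6, -1.3]
opening: 0.0532
grip_force: 55.7
time: 25.43
position: [0.4543, -0.0454, 0.0297]
tool_rot: [[-0.208, 0.978, -0.0], [0.978, 0.208, -0.0], [0.0, -0.0, -1.0]]
force: [-5.4, 3.4, 6.2]
opening: 0.0535
grip_force: 56.6
```

```bash
python3 -m pendant '[0,0,0,0,0,0,0,0,0,0,-5,0,0,0,-25,0,0,0,-40,0,0,0,-40,0,0,0,-20,0]' 68 20
python3 -m pendant '[0,0,-20,0.124,0,0,0,0.124,0,0,0,0.124,0,0,0,0.124,0,0,0,0.124,0,0,0,0.124,0,0,0,0.124,0,0,0,0.124,0,0,0,0.124,0,0,0,0.124,0,0,0,0.124,0,0,0,0.124]' 80
python3 -m pendant '[0,0,0,0.083,0,0,0,0]'
python3 - <<'E'
from h import *
t=read_camera("top")
for n,u,v,z,w in [("red",317,223,.006,14),("steel",350,187,.007,13),("amber",229,163,.012,14),("green",264,159,.014,14)]:
    p,a,b,r,k=blob(t,n,u,v,w); print(n,p.round(1),k,ray(t,p,z)[0].round(4))
to(.650,.0375,.06,-78)
E
```

```text
time: 26.02
position: [0.4571, -0.0465, 0.1641]
tool_rot: [[-0.207, 0.978, 0.008], [0.978, 0.208, -0.003], [-0.005, 0.007, -1.0]]
force: [0.2, -0.1, 0.9]
opening: 0.0679
grip_force: 0.0
time: 27.02
position: [0.4553, -0.046, 0.1799]
tool_rot: [[0.96, 0.282, 0.002], [0.282, -0.96, -0.001], [0.002, 0.002, -1.0]]
force: [-0.2, -0.2, 0.6]
opening: 0.0795
grip_force: 0.0
time: 27.18
position: [0.4553, -0.0459, 0.1799]
tool_rot: [[0.979, 0.204, 0.002], [0.204, -0.979, -0.001], [0.002, 0.001, -1.0]]
force: [0.3, -0.4, -0.1]
opening: 0.08
grip_force: 0.0
red [316.7 222.5] 74 [ 0.4575 -0.2332  0.006 ]
steel [350.6 186.5] 135 [ 0.5681 -0.344   0.007 ]
amber [228.2 162.8] 187 [0.6501 0.0377 0.012 ]
green [264.1 158.2] 118 [ 0.6624 -0.0752  0.014 ]
t 27.23 pos [ 0.4552 -0.0459  0.1798] yaw -77.9 F [-0.2 -0.3 -0.6] open 0.08 grip 0.0
 now-frame [207.8 -41.  120.1] new-frame [207.9 -41.  119.8] turn 0.001
```

```bash
python3 -m pendant '[34.6,-6.8,0,0,34.6,-6.8,0,0,34.6,-6.8,0,0,34.6,-6.8,0,0,34.6,-6.8,0,0,34.6,-6.8,20,0,0,0,40,0,0,0,40,0,0,0,30,0,0,0,15,0,0,0,0,0,0,0,0,0]'
python3 -c "
from h import *
to(.650,.0375,.026,-78)"
```

```text
time: 28.23
position: [0.649, 0.0374, 0.0335]
tool_rot: [[0.978, 0.209, -0.001], [0.209, -0.978, 0.0], [-0.001, -0.0, -1.0]]
force: [0.9, -0.5, 1.5]
opening: 0.0803
grip_force: 0.0
t 28.23 pos [0.649  0.0374 0.0335] yaw -77.9 F [ 0.9 -0.5  1.5] open 0.0803 grip 0.0
 now-frame [1.  0.2 7.5] new-frame [1.  0.2 7.5] turn 0.001
```

```bash
python3 -m pendant '[1,0,7,0,0,0,0,0,0,0,0,0,0,0,0,0]' 50 20
python3 -m pendant '[0,0,0,0,0,0,0,0]' 64 20
python3 -m pendant '[0,0,0,-0.12,0,0,0,-0.12,0,0,0,-0.12,0,0,0,-0.12,0,0,0,-0.12,0,0,0,-0.12,0,0,0,-0.12,0,0,0,-0.12,0,0,0,-0.12,0,0,0,-0.12,0,0,0,-0.12,0,0,0,-0.12]'
python3 -m pendant '[0,0,4,-0.12,0,0,1.5,-0.011,0,0,0,0]'
python3 -m pendant '[0,0,0,0,0,0,0,0,0,0,0,0,0,0,0,0]' 50 50
```

```text
time: 28.57
position: [0.6511, 0.0376, 0.0287]
tool_rot: [[0.978, 0.208, 0.003], [0.208, -0.978, -0.0], [0.003, 0.001, -1.0]]
force: [-0.7, 0.1, 2.9]
opening: 0.0545
grip_force: 21.5
time: 28.73
position: [0.6504, 0.0376, 0.0278]
tool_rot: [[0.978, 0.207, 0.001], [0.207, -0.978, -0.0], [0.001, 0.0, -1.0]]
force: [0.2, 0.0, -0.1]
opening: 0.064
grip_force: 0.0
time: 29.73
position: [0.65, 0.0377, 0.0272]
tool_rot: [[-0.084, 0.996, 0.0], [0.996, 0.084, -0.0], [-0.0, 0.0, -1.0]]
force: [-0.5, 0.4, 0.9]
opening: 0.0644
grip_force: 0.0
time: 29.98
position: [0.6497, 0.0377, 0.0212]
tool_rot: [[-0.205, 0.979, -0.001], [0.979, 0.205, 0.0], [0.0, -0.001, -1.0]]
force: [0.0, 0.6, 0.2]
opening: 0.0642
grip_force: 0.0
time: 30.32
position: [0.6504, 0.0377, 0.0221]
tool_rot: [[-0.206, 0.978, 0.001], [0.978, 0.206, -0.0], [-0.0, 0.001, -1.0]]
force: [-0.1, -0.4, 2.7]
opening: 0.0542
grip_force: 52.9
```

```bash
python3 -m pendant '[0,0,-20,0,0,0,-40,0,0,0,-40,0,0,0,-38,0,0,0,0,0,0,0,0,0]'
python3 -c "
from h import *
to(.4538,-.045,.15,12)"
```

```text
time: 30.82
position: [0.6518, 0.0376, 0.1627]
tool_rot: [[-0.207, 0.978, 0.006], [0.978, 0.207, -0.001], [-0.002, 0.006, -1.0]]
force: [-0.8, -1.0, -1.0]
opening: 0.0538
grip_force: 53.0
t 30.82 pos [0.6518 0.0376 0.1627] yaw 11.9 F [-0.8 -1.  -1. ] open 0.0538 grip 53.0
 now-frame [ -39.8 -210.8   11.6] new-frame [ -39.6 -210.8   12.7] turn -0.001
```

```bash
python3 -m pendant '[-6.7,-34.8,0,0,-6.7,-34.8,0,0,-6.7,-34.8,0,0,-6.7,-34.8,0,0,-6.7,-34.8,0,0,-6.5,-35,0,0,0,0,20,0,0,0,25,0,0,0,10,0,0,0,0,0,0,0,0,0]'
python3 -c "
from h import *
to(.4538,-.045,.08,12)"
```

```text
time: 31.73
position: [0.4525, -0.0443, 0.1031]
tool_rot: [[-0.207, 0.978, -0.004], [0.978, 0.207, 0.001], [0.002, -0.004, -1.0]]
force: [1.0, 0.6, -1.4]
opening: 0.0542
grip_force: 53.2
t 31.73 pos [ 0.4525 -0.0443  0.1031] yaw 11.9 F [ 1.   0.6 -1.4] open 0.0542 grip 53.2
 now-frame [-1.   1.2 23.1] new-frame [-0.9  1.1 23.1] turn -0.001
```

```bash
python3 -m pendant '[-0.5,1,10,0,0,0,7,0,0,0,6,0,0,0,0,0]'
python3 -m pendant '[0,0,6,0,0,0,6,0,0,0,4,0,0,0,0,0]'
python3 -m pendant '[0,0,6,0,0,0,5,0,0,0,4,0,0,0,0,0,0,0,0,0]'
```

```text
time: 32.07
position: [0.4543, -0.0447, 0.0807]
tool_rot: [[-0.208, 0.978, -0.002], [0.978, 0.208, 0.001], [0.001, -0.002, -1.0]]
force: [-0.4, 0.0, -0.3]
opening: 0.0537
grip_force: 53.2
time: 32.4
position: [0.4547, -0.045, 0.0648]
tool_rot: [[-0.208, 0.978, -0.001], [0.978, 0.208, 0.0], [0.0, -0.001, -1.0]]
force: [-0.2, 0.0, -0.5]
opening: 0.0536
grip_force: 53.2
time: 32.82
position: [0.455, -0.0451, 0.0503]
tool_rot: [[-0.207, 0.978, -0.0], [0.978, 0.207, 0.0], [0.0, -0.0, -1.0]]
force: [-1.4, -0.5, -1.4]
opening: 0.0539
grip_force: 53.2
```

```bash
python3 -m pendant '[0,0,3,0,0,0,1.5,0,0,0,0,0,0,0,0,0]'
python3 -m pendant '[0,0,1.5,0,0,0,0,0,0,0,0,0]'
```

```text
time: 33.15
position: [0.455, -0.0451, 0.046]
tool_rot: [[-0.207, 0.978, -0.0], [0.978, 0.207, 0.0], [0.0, -0.0, -1.0]]
force: [-0.6, 0.3, -1.6]
opening: 0.054
grip_force: 53.2
time: 33.4
position: [0.455, -0.045, 0.0446]
tool_rot: [[-0.207, 0.978, -0.0], [0.978, 0.207, 0.0], [0.0, -0.0, -1.0]]
force: [-1.4, 1.1, -1.0]
opening: 0.0538
grip_force: 53.2
```

```bash
python3 -m pendant '[0,0,1.2,0,0,0,0,0,0,0,0,0]'
```

```text
time: 33.65
position: [0.455, -0.0451, 0.044]
tool_rot: [[-0.208, 0.978, 0.0], [0.978, 0.208, -0.0], [-0.0, 0.0, -1.0]]
force: [-2.5, 2.2, 6.7]
opening: 0.0541
grip_force: 54.1
```

```bash
python3 -m pendant '[0,0,0,0,0,0,0,0,0,0,-5,0,0,0,-25,0,0,0,-40,0,0,0,-40,0,0,0,-10,0]' 68 20
python3 -m pendant '[0,0,-10,0.117,0,0,0,0.117,0,0,0,0.117,0,0,0,0.117,0,0,0,0.116,0,0,0,0.116,0,0,0,0.116,0,0,0,0.116,0,0,0,0.116,0,0,0,0]' 70
python3 - <<'E'
from h import *
t=read_camera("top")
for n,u,v,z,w in [("red",317,223,.006,14),("steel",350,187,.007,13),("green",264,159,.014,14)]:
    p,a,b,r,k=blob(t,n,u,v,w); print(n,p.round(1),k,ray(t,p,z)[0].round(4))
print("tray edge",ray(t,[(225.5,181),(287.5,175)],.01).round(3))
to(.6626,-.0752,.06,-48)
E
```

```text
time: 34.23
position: [0.4583, -0.0461, 0.1694]
tool_rot: [[-0.208, 0.978, 0.009], [0.978, 0.208, -0.003], [-0.005, 0.009, -1.0]]
force: [1.0, -0.3, -0.1]
opening: 0.0679
grip_force: 0.0
time: 35.07
position: [0.4553, -0.0452, 0.1738]
tool_rot: [[0.747, 0.665, 0.001], [0.665, -0.747, -0.0], [0.0, 0.001, -1.0]]
force: [-0.3, -0.1, 0.1]
opening: 0.07
grip_force: 0.0
red [316.7 222.5] 76 [ 0.4575 -0.2332  0.006 ]
steel [350.6 186.4] 133 [ 0.5682 -0.3439  0.007 ]
green [264.  158.2] 118 [ 0.6623 -0.0752  0.014 ]
tray edge [[ 0.593  0.047  0.01 ]
 [ 0.608 -0.148  0.01 ]]
t 35.12 pos [ 0.4553 -0.0452  0.1737] yaw -48.0 F [ 0.1  0.3 -0.2] open 0.0701 grip 0.0
 now-frame [133.8 161.1 113.9] new-frame [134.  161.1 113.7] turn 0.001
```

```bash
python3 -m pendant '[22.3,26.85,0,0,22.3,26.85,0,0,22.3,26.85,0,0,22.3,26.85,0,0,22.3,26.85,0,0,22.3,26.85,15,0,0,0,40,0,0,0,40,0,0,0,30,0,0,0,15,0,0,0,0,0,0,0,0,0]' 76
python3 -c "
from h import *
to(.6626,-.0752,.027,-48)"
```

```text
time: 36.12
position: [0.6618, -0.0754, 0.0326]
tool_rot: [[0.742, 0.67, -0.002], [0.67, -0.742, 0.001], [-0.001, -0.002, -1.0]]
force: [0.1, 0.6, -0.0]
opening: 0.0758
grip_force: 0.0
t 36.12 pos [ 0.6618 -0.0754  0.0326] yaw -47.9 F [ 0.1  0.6 -0. ] open 0.0758 grip 0.0
 now-frame [0.7 0.4 5.6] new-frame [0.7 0.4 5.6] turn 0.001
```

```bash
python3 -m pendant '[0.7,0.4,6,0,0,0,0,0,0,0,0,0,0,0,0,0]' 50 20
python3 -m pendant '[0,0,0,0,0,0,0,0]' 66 20
python3 -m pendant '[0,0,0,0.117,0,0,0,0.117,0,0,0,0.117,0,0,0,0.117,0,0,0,0.117,0,0,0,0.117,0,0,0,0.117,0,0,0,0.117,0,0,0,0.111,0,0,3,0,0,0,2,0,0,0,0,0]'
python3 -m pendant '[0,0,0,0,0,0,0,0,0,0,0,0,0,0,0,0]' 50 50
```

```text
time: 36.45
position: [0.6641, -0.0756, 0.0291]
tool_rot: [[0.744, 0.669, 0.003], [0.669, -0.744, -0.001], [0.002, 0.003, -1.0]]
force: [1.8, -0.1, 2.9]
opening: 0.0543
grip_force: 21.5
time: 36.62
position: [0.6632, -0.0754, 0.0281]
tool_rot: [[0.744, 0.668, 0.001], [0.668, -0.744, -0.0], [0.0, 0.001, -1.0]]
force: [-0.8, 0.4, -0.4]
opening: 0.0659
grip_force: 0.0
time: 37.62
position: [0.6625, -0.0752, 0.0217]
tool_rot: [[0.952, -0.307, -0.001], [-0.307, -0.952, 0.0], [-0.001, 0.0, -1.0]]
force: [0.4, -0.0, 0.2]
opening: 0.0662
grip_force: 0.0
time: 37.95
position: [0.6632, -0.0754, 0.0226]
tool_rot: [[0.951, -0.309, 0.0], [-0.309, -0.951, -0.0], [0.001, -0.0, -1.0]]
force: [-0.9, 0.1, 1.9]
opening: 0.0537
grip_force: 52.8
```

Lift it and turn back to yaw 12 (−2.094 rad).

```bash
python3 -m pendant '[0,0,-20,0,0,0,-40,-0.06,0,0,-40,-0.12,0,0,-40,-0.12,0,0,0,-0.12,0,0,0,-0.12,0,0,0,-0.12,0,0,0,-0.12,0,0,0,-0.12,0,0,0,-0.12,0,0,0,-0.12,0,0,0,-0.12]'
python3 -m pendant '[0,0,0,-0.12,0,0,0,-0.12,0,0,0,-0.12,0,0,0,-0.12,0,0,0,-0.12,0,0,0,-0.12,0,0,0,-0.114,0,0,0,0]'
python3 -c "
from h import *
to(.455,-.045,.15,12)"
```

```text
time: 38.95
position: [0.6627, -0.0753, 0.1619]
tool_rot: [[0.581, 0.814, -0.001], [0.814, -0.581, 0.0], [-0.0, -0.001, -1.0]]
force: [-0.3, -1.3, -1.5]
opening: 0.0534
grip_force: 52.8
time: 39.62
position: [0.6627, -0.0753, 0.1619]
tool_rot: [[-0.211, 0.978, -0.001], [0.978, 0.211, 0.0], [0.0, -0.001, -1.0]]
force: [-0.3, 0.1, -1.5]
opening: 0.0537
grip_force: 52.8
t 39.62 pos [ 0.6627 -0.0753  0.1619] yaw 12.2 F [-0.3  0.1 -1.5] open 0.0537 grip 52.8
 now-frame [  73.4 -196.7   12.1] new-frame [  72.8 -196.9   11.9] turn 0.003
```

```bash
python3 -m pendant '[12.2,-32.8,0,0,12.2,-32.8,0,0,12.2,-32.8,0,0,12.2,-32.8,0,0,12.2,-32.8,0,0,12.2,-32.8,0,0.003,0,0,20,0,0,0,25,0,0,0,10,0,0,0,0,0,0,0,0,0]'
python3 -c "
from h import *
to(.4548,-.045,.08,12)"
```

```text
time: 40.53
position: [0.4551, -0.0443, 0.1073]
tool_rot: [[-0.201, 0.98, -0.001], [0.98, 0.201, 0.0], [0.001, -0.001, -1.0]]
force: [1.4, -0.5, -1.0]
opening: 0.0537
grip_force: 53.0
t 40.53 pos [ 0.4551 -0.0443  0.1073] yaw 11.6 F [ 1.4 -0.5 -1. ] open 0.0537 grip 53.0
 now-frame [-0.7 -0.4 27.3] new-frame [-0.6 -0.4 27.3] turn -0.007
```

```bash
python3 -m pendant '[-0.6,-0.3,14,-0.006,0,0,7,0,0,0,6,0,0,0,0,0]'
python3 -m pendant '[0,0,6,0,0,0,6,0,0,0,4,0,0,0,0,0,0,0,0,0]'
python3 -m pendant '[0,0,2,0,0,0,0,0,0,0,0,0]'
```

```text
time: 40.87
position: [0.4548, -0.045, 0.0799]
tool_rot: [[-0.209, 0.978, -0.001], [0.978, 0.209, 0.0], [0.0, -0.001, -1.0]]
force: [-1.0, -0.6, -1.7]
opening: 0.0537
grip_force: 53.0
time: 41.28
position: [0.4548, -0.0449, 0.0639]
tool_rot: [[-0.209, 0.978, -0.001], [0.978, 0.209, 0.0], [0.001, -0.001, -1.0]]
force: [-2.3, -2.0, -2.8]
opening: 0.0535
grip_force: 53.0
time: 41.53
position: [0.4549, -0.0451, 0.0624]
tool_rot: [[-0.21, 0.978, -0.0], [0.978, 0.21, -0.0], [0.0, -0.0, -1.0]]
force: [-3.7, -3.1, -0.7]
opening: 0.0537
grip_force: 53.2
```

```bash
python3 -m pendant '[0,0,1.2,0,0,0,0,0,0,0,0,0]'
python3 -m pendant '[0,0,1,0,0,0,0,0,0,0,0,0]'
```

```text
time: 41.78
position: [0.4551, -0.0451, 0.0613]
tool_rot: [[-0.21, 0.978, -0.0], [0.978, 0.21, -0.0], [-0.0, -0.0, -1.0]]
force: [-3.0, -3.8, 0.5]
opening: 0.0539
grip_force: 53.3
time: 42.03
position: [0.4551, -0.0451, 0.0606]
tool_rot: [[-0.21, 0.978, 0.0], [0.978, 0.21, -0.0], [-0.0, -0.0, -1.0]]
force: [-4.9, -3.7, 2.9]
opening: 0.0538
grip_force: 53.7
```

```bash
python3 -m pendant '[0,0,0.7,0,0,0,0,0]'
python3 -m pendant '[0,0,0,0,0,0,0,0,0,0,-5,0,0,0,-25,0,0,0,-40,0,0,0,-40,0,0,0,0,0,0,0,0,0]' 68 20
python3 - <<'E'
from h import *
t=read_camera("top");s=read_camera("side")
for n,u,v,z,w in [("red",317,223,.006,14),("steel",350,187,.007,13)]:
    p,a,b,r,k=blob(t,n,u,v,w); print(n,p.round(1),k,ray(t,p,z)[0].round(4))
to(.4575,-.2332,.06,-78)
E
```

```text
time: 42.2
position: [0.4552, -0.0452, 0.0605]
tool_rot: [[-0.21, 0.978, 0.0], [0.978, 0.21, -0.001], [-0.001, 0.0, -1.0]]
force: [-6.6, -3.2, 10.0]
opening: 0.0538
grip_force: 54.4
time: 42.87
position: [0.4572, -0.0453, 0.1724]
tool_rot: [[-0.21, 0.978, 0.007], [0.978, 0.21, -0.002], [-0.003, 0.006, -1.0]]
force: [-0.4, -0.5, 0.1]
opening: 0.0683
grip_force: 0.0
red [316.7 222.5] 75 [ 0.4575 -0.2332  0.006 ]
steel [350.6 186.4] 134 [ 0.5682 -0.3439  0.007 ]
t 42.97 pos [ 0.4549 -0.0446  0.1693] yaw 12.1 F [-0.7 -0.9 -0.8] open 0.0681 grip 0.0
 now-frame [-185.   -37.   109.2] new-frame [-36.6 185.  109.3] turn 1.572
```

```bash
python3 -m pendant '[-37,-7.4,0,0,-37,-7.4,0,0,-37,-7.4,0,0,-37,-7.4,0,0,-37,-7.4,0,0,0,0,30,0,0,0,40,0,0,0,40,0,0,0,20,0,0,0,10,0,0,0,0,0,0,0,0,0]' 78
python3 -c "
from h import *
to(.4580,-.2335,.025,12)"
```

```text
time: 43.97
position: [0.4575, -0.2333, 0.029]
tool_rot: [[-0.21, 0.978, -0.001], [0.978, 0.21, 0.001], [0.001, -0.001, -1.0]]
force: [0.4, 0.1, 0.5]
opening: 0.0782
grip_force: 0.0
t 43.97 pos [ 0.4575 -0.2333  0.029 ] yaw 12.1 F [0.4 0.1 0.5] open 0.0782 grip 0.0
 now-frame [-0.3  0.4  4. ] new-frame [-0.3  0.4  4. ] turn 0.002
```

```bash
python3 -m pendant '[0,0,4,0,0,0,0,0,0,0,0,0,0,0,0,0]' 50 20
python3 -m pendant '[0,0,0,0,0,0,0,0]' 68 20
python3 -m pendant '[0,0,0,0.124,0,0,0,0.124,0,0,0,0.124,0,0,0,0.124,0,0,0,0.124,0,0,0,0.124,0,0,0,0.124,0,0,0,0.124,0,0,0,0.124,0,0,0,0.124,0,0,0,0.124,0,0,0,0.124]'
python3 -m pendant '[0,0,2,0.083,0,0,3,0,0,0,0,0,0,0,0,0]'
python3 -m pendant '[0,0,0,0,0,0,0,0,0,0,0,0,0,0,0,0]' 50 50
```

```text
time: 44.3
position: [0.4586, -0.2342, 0.0269]
tool_rot: [[-0.21, 0.978, 0.002], [0.978, 0.21, -0.002], [-0.002, 0.002, -1.0]]
force: [0.0, 1.4, 4.7]
opening: 0.0535
grip_force: 21.2
time: 44.47
position: [0.4579, -0.2338, 0.026]
tool_rot: [[-0.209, 0.978, 0.001], [0.978, 0.209, -0.001], [-0.001, 0.001, -1.0]]
force: [0.6, 0.8, 0.4]
opening: 0.068
grip_force: 0.0
time: 45.47
position: [0.4576, -0.2336, 0.0255]
tool_rot: [[0.959, 0.284, -0.0], [0.284, -0.959, 0.0], [-0.0, -0.0, -1.0]]
force: [-0.3, 0.4, 0.8]
opening: 0.0683
grip_force: 0.0
time: 45.8
position: [0.4575, -0.2335, 0.0203]
tool_rot: [[0.977, 0.212, -0.0], [0.212, -0.977, 0.0], [-0.0, -0.0, -1.0]]
force: [-1.2, -0.4, -0.5]
opening: 0.068
grip_force: 0.0
time: 46.13
position: [0.4577, -0.2336, 0.0212]
tool_rot: [[0.978, 0.21, -0.0], [0.21, -0.978, -0.0], [-0.0, 0.0, -1.0]]
force: [-2.0, 1.4, 6.2]
opening: 0.0542
grip_force: 51.1
```

```bash
python3 -m pendant '[0,0,-20,0,0,0,-40,0,0,0,-40,-0.12,0,0,-40,-0.12,0,0,0,-0.12,0,0,0,-0.12,0,0,0,-0.12,0,0,0,-0.12,0,0,0,-0.12,0,0,0,-0.12,0,0,0,-0.12,0,0,0,-0.12]'
python3 -m pendant '[0,0,0,-0.12,0,0,0,-0.12,0,0,0,-0.12,0,0,0,-0.011,0,0,0,0]'
python3 -c "
from h import *
to(.455,-.045,.15,12)"
```

```text
time: 47.13
position: [0.4576, -0.2335, 0.1605]
tool_rot: [[0.152, 0.988, -0.0], [0.988, -0.152, 0.0], [0.0, -0.0, -1.0]]
force: [0.1, 0.0, -0.2]
opening: 0.0539
grip_force: 52.9
time: 47.55
position: [0.4577, -0.2336, 0.1605]
tool_rot: [[-0.208, 0.978, -0.0], [0.978, 0.208, 0.0], [0.0, -0.0, -1.0]]
force: [-0.0, -0.4, -0.8]
opening: 0.0539
grip_force: 52.9
t 47.55 pos [ 0.4577 -0.2336  0.1605] yaw 12.0 F [-0.  -0.4 -0.8] open 0.0539 grip 52.9
 now-frame [185.   36.5  10.5] new-frame [185.   36.6  10.5] turn -0.0
```

```bash
python3 -m pendant '[37,7.3,0,0,37,7.3,0,0,37,7.3,0,0,37,7.3,0,0,37,7.3,0,0,0,0,20,0,0,0,25,0,0,0,10,0,0,0,0,0,0,0,0,0]'
python3 -c "
from h import *
to(.455,-.045,.08,12)"
```

```text
time: 48.38
position: [0.4544, -0.0449, 0.1053]
tool_rot: [[-0.208, 0.978, -0.001], [0.978, 0.208, 0.0], [0.001, -0.001, -1.0]]
force: [-0.1, 0.3, -0.3]
opening: 0.0539
grip_force: 52.9
t 48.38 pos [ 0.4544 -0.0449  0.1053] yaw 12.0 F [-0.1  0.3 -0.3] open 0.0539 grip 52.9
 now-frame [-0.2  0.6 25.3] new-frame [-0.2  0.6 25.3] turn -0.0
```

```bash
python3 -m pendant '[0,0,13,0,0,0,7,0,0,0,6,0,0,0,0,0]'
python3 -m pendant '[0,0,3,0,0,0,1.5,0,0,0,0,0,0,0,0,0]'
python3 -m pendant '[0,0,1.5,0,0,0,0,0,0,0,0,0]'
```

```text
time: 48.72
position: [0.4543, -0.0454, 0.0791]
tool_rot: [[-0.208, 0.978, -0.001], [0.978, 0.208, 0.0], [0.0, -0.001, -1.0]]
force: [-0.6, -1.4, -0.4]
opening: 0.0539
grip_force: 52.9
time: 49.05
position: [0.4546, -0.0454, 0.0752]
tool_rot: [[-0.209, 0.978, -0.0], [0.978, 0.209, -0.001], [-0.0, -0.0, -1.0]]
force: [-2.0, -3.3, 0.2]
opening: 0.0543
grip_force: 53.0
time: 49.3
position: [0.4546, -0.0454, 0.0736]
tool_rot: [[-0.21, 0.978, -0.0], [0.978, 0.21, -0.001], [-0.001, -0.0, -1.0]]
force: [-1.9, -4.9, -0.2]
opening: 0.0542
grip_force: 53.1
```

```bash
python3 -m pendant '[-0.5,0,1.2,0,0,0,0,0,0,0,0,0]'
python3 -m pendant '[0,0,0.8,0,0,0,0,0,0,0,0,0]'
```

```text
time: 49.55
position: [0.4547, -0.0455, 0.0732]
tool_rot: [[-0.21, 0.978, 0.0], [0.978, 0.21, -0.0], [-0.0, 0.0, -1.0]]
force: [-5.1, -2.8, 9.5]
opening: 0.0541
grip_force: 54.0
time: 49.8
position: [0.4547, -0.0455, 0.0731]
tool_rot: [[-0.21, 0.978, 0.0], [0.978, 0.21, -0.0], [-0.0, 0.0, -1.0]]
force: [-7.7, -1.4, 19.0]
opening: 0.0541
grip_force: 54.8
```

```bash
python3 -m pendant '[0,0,0,0,0,0,0,0,0,0,-5,0,0,0,-25,0,0,0,-40,0,0,0,-20,0,0,0,0,0,0,0,0,0]' 68 20
python3 - <<'E'
from h import *
t=read_camera("top")
p,a,b,r,k=blob(t,"steel",350,187,13); x=ray(t,p,.007)[0];print(p,k,x.round(4));to(x[0]+.0003,x[1],.06,12)
E
```

```text
time: 50.47
position: [0.4558, -0.0457, 0.1628]
tool_rot: [[-0.209, 0.978, 0.004], [0.978, 0.209, -0.001], [-0.002, 0.003, -1.0]]
force: [0.2, -0.1, -0.2]
opening: 0.0682
grip_force: 0.0
[350.57992832 186.44516129] 135 [ 0.5682 -0.3439  0.007 ]
t 50.52 pos [ 0.4548 -0.0454  0.1615] yaw 12.1 F [0.3 0.6 0.2] open 0.068 grip 0.0
 now-frame [-315.8   48.6  101.5] new-frame [-315.7   49.1  101.5] turn 0.002
```

```bash
python3 -m pendant '[-39.4,6.1,0,0,-39.4,6.1,0,0,-39.4,6.1,0,0,-39.4,6.1,0,0,-39.4,6.1,0,0,-39.4,6.1,0,0,-39.4,6.1,0,0,-39.4,6.1,0,0,0,0,30,0,0,0,40,0,0,0,0,0,0,0,0,0]' 78
python3 - <<'E'
from h import *
t=read_camera("top");s=read_camera("side")
to(.5685,-.3439,.025,12)
cv2.imwrite("pics/i.png",np.hstack([crop(t,215,180,90,80,4.4),crop(s,190,160,90,80,4.4)]))
E
```

```text
time: 51.52
position: [0.566, -0.3414, 0.0871]
tool_rot: [[-0.209, 0.978, -0.008], [0.978, 0.209, 0.007], [0.008, -0.006, -1.0]]
force: [0.1, -0.1, 1.3]
opening: 0.0779
grip_force: 0.0
t 51.62 pos [ 0.5688 -0.3434  0.0921] yaw 12.1 F [0.7 0.5 0.6] open 0.0782 grip 0.0
 now-frame [-0.5 -0.4 67.1] new-frame [-0.5 -0.4 67.1] turn 0.002
```

View pics/i.png

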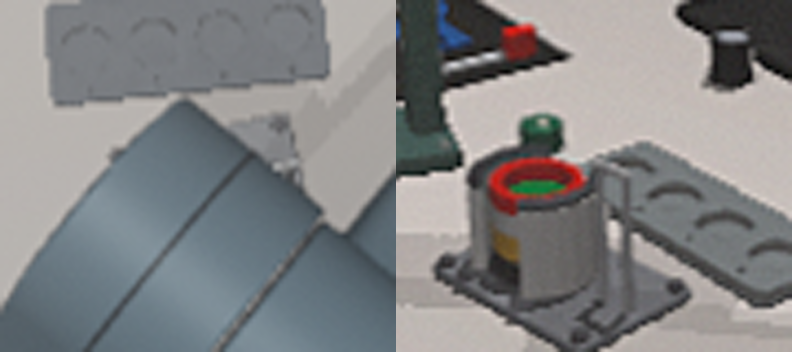

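The side view shows the stack of black, amber, green and red in the bore, with red looking flat. I'll check its height numerically while gripping the steel ring.

```bash
python3 - <<'E'
from h import *
s=read_camera("side")
m=mask(s["image"],"red")[185:225,205:235].copy();v,u=np.nonzero(m);print("red u",u.min()+205,u.max()+205,"v",v.min()+185,v.max()+185)
th=np.linspace(0,2*np.pi,180)
for zt in(.064,.067,.070):
    P=[np.c_[.4545+.028*np.cos(th),-.045+.028*np.sin(th),0*th+z] for z in(zt-.012,zt)]
    q=proj(s,np.vstack(P));qt=proj(s,P[1]);print(zt,q.min(0).round(1),q.max(0).round(1),"top",qt.min(0).round(1),qt.max(0).round(1))
E
python3 -m pendant '[0,0,40,0,0,0,20,0,0,0,7,0,0,0,0,0,0,0,0,0]'
python3 -m pendant '[0,0,0,0,0,0,0,0,0,0,0,0]' 50 20
python3 -m pendant '[0,0,0,0,0,0,0,0]' 68 20
python3 -m pendant '[0,0,0,0.124,0,0,0,0.124,0,0,0,0.124,0,0,0,0.124,0,0,0,0.124,0,0,0,0.124,0,0,0,0.124,0,0,0,0.124,0,0,0,0.124,0,0,0,0.124,0,0,0,0.124,0,0,0,0.124]'
python3 -m pendant '[0,0,2,0.083,0,0,3,0,0,0,0,0,0,0,0,0]'
```

```text
red u 211 232 v 196 208
0.064 [210.7 194.6] [233. 209.] top [210.7 194.6] [232.9 204.7]
0.067 [210.6 193.5] [233.  207.9] top [210.6 193.5] [232.8 203.6]
0.07 [210.5 192.5] [232.9 206.8] top [210.5 192.5] [232.8 202.5]
time: 52.08
position: [0.5696, -0.3441, 0.0265]
tool_rot: [[-0.21, 0.978, 0.002], [0.978, 0.21, -0.002], [-0.002, 0.002, -1.0]]
force: [0.0, 1.0, 0.9]
opening: 0.0781
grip_force: 0.0
time: 52.33
position: [0.5698, -0.3445, 0.0273]
tool_rot: [[-0.21, 0.978, 0.003], [0.978, 0.21, -0.003], [-0.003, 0.002, -1.0]]
force: [-0.5, 0.3, 6.6]
opening: 0.0547
grip_force: 19.9
time: 52.5
position: [0.5691, -0.344, 0.0257]
tool_rot: [[-0.209, 0.978, 0.002], [0.978, 0.209, -0.001], [-0.002, 0.001, -1.0]]
force: [0.1, -0.3, 0.6]
opening: 0.0682
grip_force: 0.0
time: 53.5
position: [0.5686, -0.3436, 0.0247]
tool_rot: [[0.959, 0.284, 0.0], [0.284, -0.959, -0.0], [0.0, 0.0, -1.0]]
force: [-0.1, -0.6, -0.4]
opening: 0.0678
grip_force: 0.0
time: 53.83
position: [0.5683, -0.3435, 0.0192]
tool_rot: [[0.977, 0.212, -0.0], [0.212, -0.977, 0.0], [-0.0, -0.0, -1.0]]
force: [0.6, 0.1, 0.1]
opening: 0.0678
grip_force: 0.0
```

Red's top fits z = 0.064, so it is seated. Now the steel ring.

```bash
python3 -m pendant '[0,0,-1,0,0,0,0,0,0,0,0,0,0,0,0,0]' 50 60
python3 -m pendant '[0,0,-20,0,0,0,-40,0,0,0,-40,-0.12,0,0,-40,-0.12,0,0,0,-0.12,0,0,0,-0.12,0,0,0,-0.12,0,0,0,-0.12,0,0,0,-0.12,0,0,0,-0.12,0,0,0,-0.12,0,0,0,-0.12]'
python3 -m pendant '[0,0,-10,-0.12,0,0,0,-0.12,0,0,0,-0.12,0,0,0,-0.011,0,0,0,0]'
python3 -c "
from h import *
to(.4547,-.0453,.17,12)"
```

```text
time: 54.17
position: [0.5689, -0.3438, 0.0212]
tool_rot: [[0.978, 0.21, 0.001], [0.21, -0.978, -0.001], [0.001, 0.001, -1.0]]
force: [-0.9, 0.1, 4.8]
opening: 0.0537
grip_force: 63.2
time: 55.17
position: [0.5683, -0.3434, 0.16]
tool_rot: [[0.153, 0.988, -0.001], [0.988, -0.153, 0.001], [0.0, -0.001, -1.0]]
force: [-0.3, 0.1, -1.0]
opening: 0.0536
grip_force: 63.2
time: 55.58
position: [0.5683, -0.3435, 0.1701]
tool_rot: [[-0.207, 0.978, -0.001], [0.978, 0.207, 0.0], [0.001, -0.0, -1.0]]
force: [-0.2, -0.5, 0.1]
opening: 0.0536
grip_force: 63.2
t 55.58 pos [ 0.5683 -0.3435  0.1701] yaw 11.9 F [-0.2 -0.5  0.1] open 0.0536 grip 63.2
 now-frame [ 3.152e+02 -4.950e+01  3.000e-01] new-frame [ 3.153e+02 -4.920e+01  1.000e-01] turn -0.001
```

```bash
python3 -m pendant '[39.4,-6.2,0,0,39.4,-6.2,0,0,39.4,-6.2,0,0,39.4,-6.2,0,0,39.4,-6.2,0,0,39.4,-6.2,0,0,39.4,-6.2,0,0,39.4,-6,0,0,0,0,25,0,0,0,30,0,0,0,0,0,0,0,0,0]'
python3 -c "
from h import *
to(.4547,-.0453,.095,12)"
```

```text
time: 56.58
position: [0.4531, -0.0452, 0.1148]
tool_rot: [[-0.208, 0.978, -0.004], [0.978, 0.208, 0.001], [0.002, -0.003, -1.0]]
force: [-0.6, -0.0, -0.5]
opening: 0.0534
grip_force: 63.4
t 56.58 pos [ 0.4531 -0.0452  0.1148] yaw 12.0 F [-0.6 -0.  -0.5] open 0.0534 grip 63.4
 now-frame [-0.5  1.7 19.8] new-frame [-0.4  1.6 19.8] turn -0.0
```

```bash
python3 -m pendant '[0,0.5,12,0,0,0,8,0,0,0,0,0,0,0,0,0]'
python3 -m pendant '[0,0,4,0,0,0,2,0,0,0,1,0,0,0,0,0,0,0,0,0]'
python3 -m pendant '[0,0,1.2,0,0,0,0,0,0,0,0,0]'
```

```text
time: 56.92
position: [0.4549, -0.046, 0.096]
tool_rot: [[-0.208, 0.978, -0.0], [0.978, 0.208, 0.0], [0.0, -0.0, -1.0]]
force: [-1.0, 0.6, 0.2]
opening: 0.0534
grip_force: 63.4
time: 57.33
position: [0.4547, -0.0456, 0.0886]
tool_rot: [[-0.209, 0.978, 0.0], [0.978, 0.209, 0.0], [0.0, 0.0, -1.0]]
force: [0.2, -1.1, 0.5]
opening: 0.0531
grip_force: 63.4
time: 57.58
position: [0.4547, -0.0456, 0.0873]
tool_rot: [[-0.209, 0.978, -0.0], [0.978, 0.209, 0.0], [0.0, -0.0, -1.0]]
force: [0.1, -0.5, -0.1]
opening: 0.0535
grip_force: 63.4
```

```bash
python3 -m pendant '[0,0,1.2,0,0,0,0,0,0,0,0,0]'
python3 -m pendant '[0,0,1,0,0,0,0,0,0,0,0,0]'
```

```text
time: 57.83
position: [0.4546, -0.0456, 0.086]
tool_rot: [[-0.209, 0.978, -0.0], [0.978, 0.209, 0.0], [0.0, -0.0, -1.0]]
force: [-0.1, -0.3, -0.7]
opening: 0.0534
grip_force: 63.4
time: 58.08
position: [0.4548, -0.0456, 0.0852]
tool_rot: [[-0.209, 0.978, 0.0], [0.978, 0.209, -0.0], [-0.0, 0.0, -1.0]]
force: [-0.6, -0.1, 0.7]
opening: 0.0536
grip_force: 63.5
```

```bash
python3 -m pendant '[0,0,0.8,0,0,0,0,0,0,0,0,0]'
```

```text
time: 58.33
position: [0.4548, -0.0457, 0.0851]
tool_rot: [[-0.21, 0.978, 0.001], [0.978, 0.21, -0.0], [-0.0, 0.0, -1.0]]
force: [-2.9, 0.2, 8.8]
opening: 0.0535
grip_force: 64.4
```

Contact. I'll release, rise, move aside and look.

```bash
python3 -m pendant '[0,0,0,0,0,0,0,0,0,0,-5,0,0,0,-25,0,0,0,-40,0,0,0,-40,0,0,0,-40,0,-38,0,0,0,-38,0,0,0,-38,0,0,0,-38,0,0,0,-38,0,0,0]' 68 20
python3 -m pendant '[-38,0,0,0,-38,0,0,0,0,0,0,0,0,0,0,0]'
python3 - <<'E'
from h import *
t=read_camera("top");s=read_camera("side");print(read_state()["position"],read_state()["time"])
cv2.imwrite("pics/j.png",np.vstack([np.hstack([crop(t,90,140,215,120,1.86)[:220],crop(t,225,190,80,44,5)[:220]]),np.hstack([crop(s,185,155,100,94,4),crop(s,130,130,100,94,4)])]) if 0 else np.hstack([crop(t,90,140,220,115,1.8)[:206],crop(s,190,160,85,45,4.6)[:206]]))
m=mask(s["image"],"steel");th=np.linspace(0,2*np.pi,180)
im=crop(s,195,165,60,60,8)
for zt in(.064,.078):
    for u,v in proj(s,np.c_[.4548+.028*np.cos(th),-.0455+.028*np.sin(th),0*th+zt]):cv2.circle(im,(int((u-194.5)*8),int((v-164.5)*8)),1,(0,255,0),-1)
a=crop(t,90,140,220,115,1.45)
cv2.imwrite("pics/j.png",np.hstack([np.vstack([a,np.zeros((480-a.shape[0],a.shape[1],3),np.uint8)]),im]))
E
```

```text
time: 59.33
position: [0.4945, -0.233, 0.2347]
tool_rot: [[-0.21, 0.978, 0.0], [0.978, 0.21, -0.0], [-0.0, 0.0, -1.0]]
force: [0.5, -0.6, -0.1]
opening: 0.0679
grip_force: 0.0
time: 59.67
position: [0.5101, -0.3077, 0.2335]
tool_rot: [[-0.206, 0.978, -0.001], [0.978, 0.206, 0.001], [0.001, -0.001, -1.0]]
force: [-0.4, 0.2, 0.3]
opening: 0.0681
grip_force: 0.0
[ 0.50998553 -0.30510171  0.23390999] 59.7667
```

View pics/j.png

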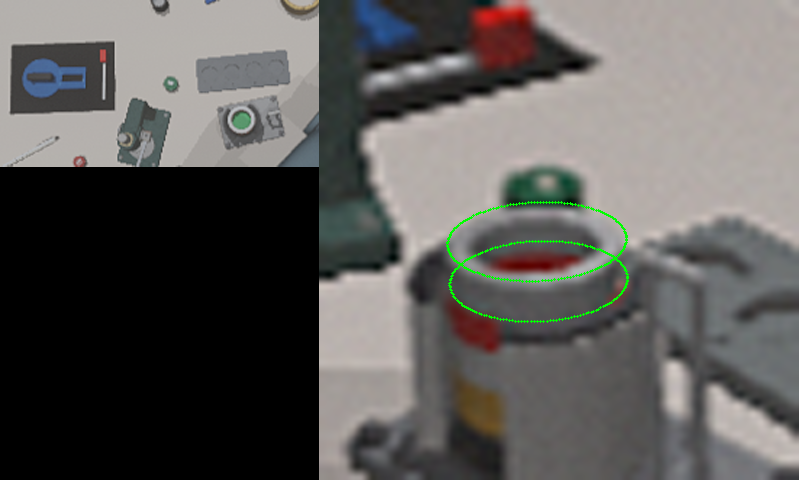

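The steel ring matches its expected height (drawn ellipses at about (537, 240) and (539, 280)) and lies flat on the red ring. The pin and lid are on the mat, so I'm handing the job in.

```bash
python3 -c "
from cell import *
print(sign_off())"
```

```text
the job is handed in; nothing more can be done
None
```

The job is handed in: the pin and lid are on the mat (lid handle up), and black, amber, green, red and steel are stacked flat in the barrel in that order; the blue ring was absent, and it took about 60 s of the 210 s.

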